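# Load and cap the keyed reference cells, then start the run

## Task

Load the spectrophotometer's cell changer: stand every reference cell on the bench in a seat of its own (any seat), turned so that the seat's key enters the notch in its foot and it sits fully down, and put on each loaded cell the cap of its own colour, fully down. When all cells are loaded and capped, press the white start button fully, and leave the other things on the bench where they are.

Things in the scene. Friction and masses are not known exactly. Their poses are not given: they have to be found in the camera images.
- cell_red_mid (a point): Reference cell (may be absent), 62 mm tall, 120 g: black square foot 38 x 38 x 18 mm with an upright red glass cylinder on it, 26 mm diameter, 44 mm tall. The foot has one notch, 12 mm wide, 9 deep, 11 high, open below, in the middle of its +x side; a white dot on the foot's top lies above it. Point: on the axis, 31 mm above the underside; z up.
- cell_yellow_mid (a point): Reference cell (may be absent), 62 mm tall, 120 g: black square foot 38 x 38 x 18 mm with an upright yellow glass cylinder on it, 26 mm diameter, 44 mm tall. The foot has one notch, 12 mm wide, 9 deep, 11 high, open below, in the middle of its +x side; a white dot on the foot's top lies above it. Point: on the axis, 31 mm above the underside; z up.
- cell_green_mid (a point): Reference cell (may be absent), 62 mm tall, 120 g: black square foot 38 x 38 x 18 mm with an upright green glass cylinder on it, 26 mm diameter, 44 mm tall. The foot has one notch, 12 mm wide, 9 deep, 11 high, open below, in the middle of its +x side; a white dot on the foot's top lies above it. Point: on the axis, 31 mm above the underside; z up.
- cell_blue_mid (a point): Reference cell (may be absent), 62 mm tall, 120 g: black square foot 38 x 38 x 18 mm with an upright blue glass cylinder on it, 26 mm diameter, 44 mm tall. The foot has one notch, 12 mm wide, 9 deep, 11 high, open below, in the middle of its +x side; a white dot on the foot's top lies above it. Point: on the axis, 31 mm above the underside; z up.
- cap_red_mid (a point): Cap of red plastic, always there: round cup standing mouth down, 40 mm outside diameter, 36 mm tall, bore about 32 mm and 31 mm deep, 30 g. It slips loosely over a cell's glass until its inside top rests on the cell's top; its rim is then 31 mm above the cell's underside. Point: on its axis, 18 mm above its rim; z up.
- cap_yellow_mid (a point): Cap of yellow plastic, always there: round cup standing mouth down, 40 mm outside diameter, 36 mm tall, bore about 32 mm and 31 mm deep, 30 g. It slips loosely over a cell's glass until its inside top rests on the cell's top; its rim is then 31 mm above the cell's underside. Point: on its axis, 18 mm above its rim; z up.
- cap_green_mid (a point): Cap of green plastic, always there: round cup standing mouth down, 40 mm outside diameter, 36 mm tall, bore about 32 mm and 31 mm deep, 30 g. It slips loosely over a cell's glass until its inside top rests on the cell's top; its rim is then 31 mm above the cell's underside. Point: on its axis, 18 mm above its rim; z up.
- cap_blue_mid (a point): Cap of blue plastic, always there: round cup standing mouth down, 40 mm outside diameter, 36 mm tall, bore about 32 mm and 31 mm deep, 30 g. It slips loosely over a cell's glass until its inside top rests on the cell's top; its rim is then 31 mm above the cell's underside. Point: on its axis, 18 mm above its rim; z up.
- changer_hole0 (a point): Seat 0 of the changer: square pocket 41 x 41 mm, 16 mm deep, sides along the block's x and y, with a fixed brass key in the middle of one of its four walls, 8 mm wide, 8 mm out from the wall and 9 mm high from the floor. Which wall is not given here. Point: centre of the pocket's mouth, level with the block's top; x, y along the block, z up.
- changer_hole1 (a point): Seat 1 of the changer: square pocket 41 x 41 mm, 16 mm deep, sides along the block's x and y, with a fixed brass key in the middle of one of its four walls, 8 mm wide, 8 mm out from the wall and 9 mm high from the floor. Which wall is not given here. Point: centre of the pocket's mouth, level with the block's top; x, y along the block, z up.
- changer_hole2 (a point): Seat 2 of the changer: square pocket 41 x 41 mm, 16 mm deep, sides along the block's x and y, with a fixed brass key in the middle of one of its four walls, 8 mm wide, 8 mm out from the wall and 9 mm high from the floor. Which wall is not given here. Point: centre of the pocket's mouth, level with the block's top; x, y along the block, z up.
- changer_hole3 (a point): Seat 3 of the changer: square pocket 41 x 41 mm, 16 mm deep, sides along the block's x and y, with a fixed brass key in the middle of one of its four walls, 8 mm wide, 8 mm out from the wall and 9 mm high from the floor. Which wall is not given here. Point: centre of the pocket's mouth, level with the block's top; x, y along the block, z up.
- changer: Four-seat cell changer: fixed aluminium block 76 x 350 x 24 mm (x, y, z), seats 85 mm apart along its y. The four seats have their keys on four different sides (+x, +y, -x, -y, order unknown). A cell whose notch faces the key goes down to the pocket floor; in the other three square positions its foot stops on the key, 9 mm too high. Origin: underside centre.
- start_top (a point): Top centre of the round white start button (36 mm diameter) on a small fixed dark console 110 x 85 x 40 mm; pressed straight down, 6 mm travel, about 5 N when fully down, springs back.
- start (a joint): Travel of the start button: 0 released, 0.006 (m) fully down.
- beaker: Bystander, loose: small glass beaker, 52 mm wide, 60 mm tall; origin at its underside centre.
- dish: Bystander, loose: glass dish, 60 mm wide, 16 mm tall; origin at its underside centre.
- reagent: Bystander, loose: amber jar, 42 mm wide, 75 mm tall; origin at its underside centre.
- timer: Bystander, loose: white bench timer, 22 x 52 x 46 mm, standing; origin at its underside centre.
- phone: Bystander, loose: black slab phone case, 150 x 75 x 11 mm, lying; origin at its underside centre.
- driver: Bystander, loose: screwdriver, lying; origin at its underside centre.

How it is judged:
On the way, in this order (a step that is already met when the one before it is completed fails the run):
1. every cell that is there sits fully down in a seat with the cap of its own colour on (((horizontal distance between cell_red_mid and changer_hole0 below 0.005 m and z of cell_red_mid in the frame of changer_hole0 below 0.0185 m) or (horizontal distance between cell_red_mid and changer_hole1 below 0.005 m and z of cell_red_mid in the frame of changer_hole1 below 0.0185 m) or (horizontal distance between cell_red_mid and changer_hole2 below 0.005 m and z of cell_red_mid in the frame of changer_hole2 below 0.0185 m) or (horizontal distance between cell_red_mid and changer_hole3 below 0.005 m and z of cell_red_mid in the frame of changer_hole3 below 0.0185 m)) and angle between each of cell_red_mid, cell_yellow_mid, cell_green_mid, cell_blue_mid's own z axis and vertical below 0.09 rad and horizontal distance between cap_red_mid and cell_red_mid below 0.006 m and z of cap_red_mid in the frame of cell_red_mid between 0.0145 and 0.0215 m and ((horizontal distance between cell_yellow_mid and changer_hole0 below 0.005 m and z of cell_yellow_mid in the frame of changer_hole0 below 0.0185 m) or (horizontal distance between cell_yellow_mid and changer_hole1 below 0.005 m and z of cell_yellow_mid in the frame of changer_hole1 below 0.0185 m) or (horizontal distance between cell_yellow_mid and changer_hole2 below 0.005 m and z of cell_yellow_mid in the frame of changer_hole2 below 0.0185 m) or (horizontal distance between cell_yellow_mid and changer_hole3 below 0.005 m and z of cell_yellow_mid in the frame of changer_hole3 below 0.0185 m)) and horizontal distance between cap_yellow_mid and cell_yellow_mid below 0.006 m and z of cap_yellow_mid in the frame of cell_yellow_mid between 0.0145 and 0.0215 m and ((horizontal distance between cell_green_mid and changer_hole0 below 0.005 m and z of cell_green_mid in the frame of changer_hole0 below 0.0185 m) or (horizontal distance between cell_green_mid and changer_hole1 below 0.005 m and z of cell_green_mid in the frame of changer_hole1 below 0.0185 m) or (horizontal distance between cell_green_mid and changer_hole2 below 0.005 m and z of cell_green_mid in the frame of changer_hole2 below 0.0185 m) or (horizontal distance between cell_green_mid and changer_hole3 below 0.005 m and z of cell_green_mid in the frame of changer_hole3 below 0.0185 m)) and horizontal distance between cap_green_mid and cell_green_mid below 0.006 m and z of cap_green_mid in the frame of cell_green_mid between 0.0145 and 0.0215 m and ((horizontal distance between cell_blue_mid and changer_hole0 below 0.005 m and z of cell_blue_mid in the frame of changer_hole0 below 0.0185 m) or (horizontal distance between cell_blue_mid and changer_hole1 below 0.005 m and z of cell_blue_mid in the frame of changer_hole1 below 0.0185 m) or (horizontal distance between cell_blue_mid and changer_hole2 below 0.005 m and z of cell_blue_mid in the frame of changer_hole2 below 0.0185 m) or (horizontal distance between cell_blue_mid and changer_hole3 below 0.005 m and z of cell_blue_mid in the frame of changer_hole3 below 0.0185 m)) and horizontal distance between cap_blue_mid and cell_blue_mid below 0.006 m and z of cap_blue_mid in the frame of cell_blue_mid between 0.0145 and 0.0215 m), for 0.2 s.
2. the start button is pressed at least 4 mm down (value of joint start above 0.004 m), for 0.05 s.
At the end, for the whole second after the job is handed in: Every cell that is there is within 5 mm of a seat's centre, upright within 5 degrees and fully down (no more than 3.5 mm high), with the cap of its colour within 6 mm of its axis and fully down within 3.5 mm, all at rest, the button released (all of step 1 and linear speed of each of cell_red, cell_yellow, cell_green, cell_blue, cap_red, cap_yellow, cap_green, cap_blue below 0.03 m/s and value of joint start below 0.002 m); the robot touches nothing.
It fails at once if a bystander is moved more than 4 cm (distance of any of beaker, dish, reagent, timer, phone, driver from where it was at the start of the episode above 0.04 m).
Of cell_red, cell_yellow, cell_green, cell_blue only 3 to 4 are there at a start; the rules pass over those that are not, and their reading is None.
At some moment in a run one of cap_red, cap_yellow, cap_green, cap_blue may be knocked a few centimetres aside while the robot is not near it.
Once in a run the grip may slacken for a moment while it holds something.
It also fails if it takes over 210 s, if anything falls off the work surface, if the arm or the gripper's body presses on something with over 40 N, if the wrist force passes 120 N, or if a joint passes its speed limit or range.

## Robot

A 6-joint arm with a two-finger parallel gripper is mounted at the origin on the work surface. World frame = base frame: x ahead of the robot, y to its left, z up, the work surface at z = 0. Lengths are in m, angles in rad, forces in N, time in s.
With the tool pointing down it reaches from about 0.325 to 0.9 m from the base axis. Payload 6.1 kg.
Tool frame: the origin (TCP) lies midway between the tips of the shut fingers; the grasp point (between the pads) lies 19 mm behind it; z points along the fingers, x is the direction in which the jaws open and shut, and the axes are right-handed (so a half turn about z gives the same grasp; the last joint's range is limited). The gripper opens to 87 mm and grips with 3 to 60 N. Pads are 19 mm wide; open, the fingers measure 117 mm over their backs; the gripper's body (75 mm by 190 mm) begins 51 mm behind the grasp point.
Start: joints at [-1.346, 0.22, 1.526, -0, 1.395, -0.126], TCP at [0.215, -0.587, 0.223] pointing down, gripper open.
Joint ranges: [-2.98, 2.98], [-0.91, 2.08], [0.09, 2.57], [-1.24, 4.39], [0.2, 2.65], [-2.68, 2.68]. Speed limits (rad/s): [2.57, 2.57, 3.01, 3.14, 3.14, 3.14].

## Interface

Orientations are given as a unit quaternion [x, y, z, w].
In Python, from rig import bot, eyes, ticket gives the robot as it stands.
- The arm moves only by the tool step_arm, never from a script. Its argument "series" is one flat list of numbers, 4 for each row, row after row: the shift along the world's x, y, z in m, then the turn about the world's z in rad. A call has 1 to 12 rows; each row shifts and turns the commanded pose from where the row before left it; what a row does not reach is not made up. A row lasts 1/10 s, in which the tool goes at most 50 mm and 8.59 degrees, less where a joint would pass 70% of its speed; a pose out of reach is approached as far as the arm can. A call is refused whole if a number of a shift passes 0.05 or a number of a turn 0.15, either way. A call with a gripper value outside its range is refused whole. "hand" is the closure, from 0 (fully open) to 1 (shut), set as the call begins (left out, the last holds). The fingers move at their own pace and stop on an object; the grip force is fixed at half the most. Time passes only in rows, so rows that do not move let the fingers close. It gives the time, the measured TCP pose, the force and the opening at its end, in the units of the state.
- bot.read_state(): the state, without advancing time (a new reading comes with each control period).
- eyes.grab_frame(name): name is "scene" or "top"; returns a dict with "image" (400x640x3 uint8, blue, green, red), "vertical_fov" (degrees; the focal length in pixels is half the picture's height over the tangent of half this angle, whatever the lens; pixels are square), "cx", "cy" (the principal point, pixels), "R" (3x3) and "t" (3): a world point X has camera coordinates R X + t. Camera axes: x right, y down, z forward; pixel columns grow to the right and rows downward; lengths in m; the calibration is good to about 2 mm. A picture is of the moment at which its call begins. There is no depth.
- ticket.job_done(): hands the job in, once; it reports no verdict.
The state is a dict: "clock": time; "joints": joint angles; "joint_vel": joint speeds; "tau": joint torques, N m; "tool_pos": TCP position; "eef_rot": TCP orientation; "wrist_force": force on the tool from outside, world axes, zero at the start; "torque": the same for the moment, N m; "finger_gap": opening from 0.0 (shut) to 1.0 (fully open).
Only numpy, scipy, OpenCV 4.12 (cv2) and the standard library are available. Lean on these libraries where they do the work, as an engineer would, in place of code of your own. Each camera call takes 0.05 s, during which the arm holds its last target.

## Working session

There is one attempt and no reset: what is moved stays moved. The work goes in short steps, Python scripts to look and compute and a tool call to move; the robot and the scene stay as the last step left them, time stands still between calls to the robot, and variables do not carry over. Pictures are saved under pics/ and viewed, and the job is handed in when it is done.

Besides the shell and the picture viewer there is one more tool, called after "Emit:" as name(argument=value, ...), one argument or row to a line, values as JSON. step_arm: Moves the arm, as the interface text tells. Its arguments: {"type":"object","properties":{"series":{"type":"array","items":{"type":"number"}},"hand":{"type":"number"}},"required":["series"]}

```bash
ls; mkdir -p pics
python3 - <<'E'
from rig import bot, eyes, ticket
import cv2, numpy as np
for n in ("scene","top"):
    f=eyes.grab_frame(n)
    cv2.imwrite(f"pics/{n}0.png",f["image"])
    print(n,f["vertical_fov"],f["cx"],f["cy"],np.round(f["R"],4).tolist(),np.round(f["t"],4).tolist())
print(bot.read_state())
E
```

```text
pics
scene 47.36891713508024 324.1858349478552 200.14180884949852 [[-0.3592, 0.9332, -0.0052], [0.7681, 0.2925, -0.5697], [-0.5302, -0.2086, -0.8218]] [0.2238, -0.3572, 1.4955]
top 44.3917388831554 324.1037374157898 191.21470332488633 [[-0.0182, -0.9996, 0.0209], [-0.991, 0.0153, -0.1332], [0.1328, -0.0231, -0.9909]] [-0.0291, 0.5256, 1.4525]
{'clock': 0.1, 'joints': array([-1.34606541e+00,  2.21133398e-01,  1.52752483e+00,  1.33876860e-05,
        1.39469431e+00, -1.26109086e-01]), 'joint_vel': array([-0.00102624, -0.00130058, -0.00237981, -0.00022938,  0.00121637,
       -0.00019005]), 'tau': array([ 1.34344904e-03, -4.95946455e+01, -3.88516903e+01,  7.01480079e-02,
        5.15268068e-02, -3.98622831e-05]), 'tool_pos': array([ 0.21467184, -0.58637065,  0.22154035]), 'eef_rot': array([ 8.19659534e-01, -5.72850306e-01, -6.47698639e-04, -5.95667376e-04]), 'wrist_force': array([0.08531236, 0.47055648, 0.26700379]), 'torque': array([-0.02258803,  0.02910077,  0.06746787]), 'finger_gap': 1.0000041304365022}
```

View pics/scene0.png

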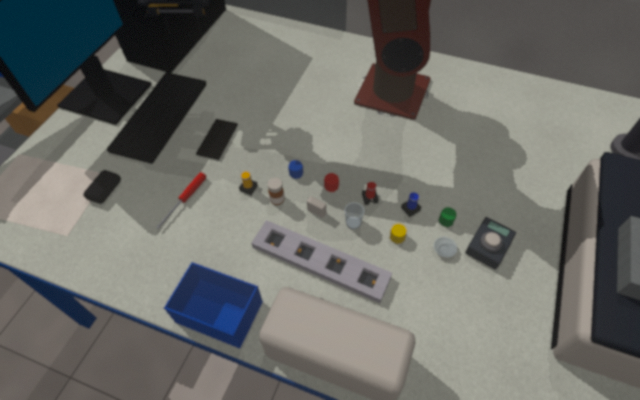

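View pics/top0.png

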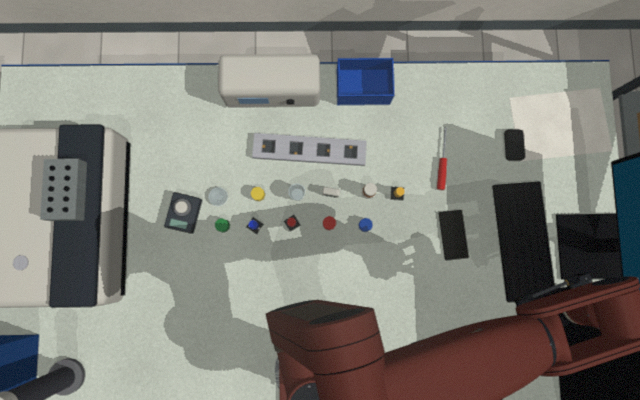

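Run:
```python
import cv2
a=cv2.imread("pics/top0.png")[120:250,150:420]; cv2.imwrite("pics/top0z.png",cv2.resize(a,(800,385),interpolation=cv2.INTER_CUBIC))
a=cv2.imread("pics/scene0.png")[110:310,220:530]; cv2.imwrite("pics/scene0z.png",cv2.resize(a,(800,516),interpolation=cv2.INTER_CUBIC))
```

```text
(no output)
```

View pics/top0z.png

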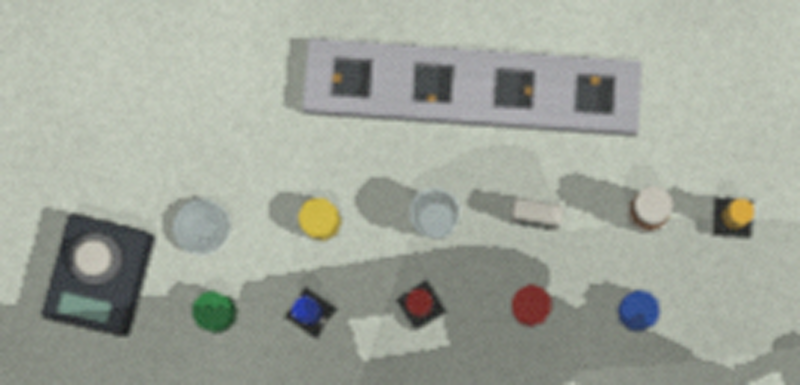

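View pics/scene0z.png

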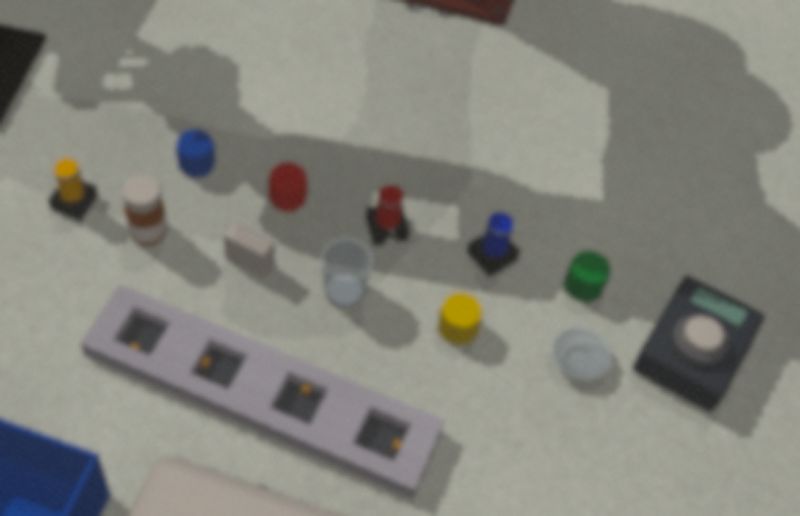

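```bash
cat > h.py <<'E'
from rig import bot, eyes, ticket
import cv2, numpy as np
np.set_printoptions(precision=4,suppress=True)
def grab(n,k=4):
    fs=[eyes.grab_frame(n) for _ in range(k)]
    f=fs[0]; f["im"]=np.mean([g["image"].astype(np.float32) for g in fs],0); f["image"]=f["im"].astype(np.uint8)
    f["f"]=200/np.tan(np.radians(f["vertical_fov"])/2); f["R"]=np.array(f["R"]); f["t"]=np.array(f["t"])
    return f
def cast(f,uv,z):
    d=np.array([(uv[0]-f["cx"])/f["f"],(uv[1]-f["cy"])/f["f"],1.])@f["R"]
    c=-f["R"].T@f["t"]
    return c+d*(z-c[2])/d[2]
def proj(f,X):
    p=f["R"]@np.array(X)+f["t"]; return p[:2]/p[2]*f["f"]+[f["cx"],f["cy"]]
def zoom(f,X,name,half=22,out=480):
    u,v=proj(f,X); M=np.float32([[out/(2*half),0,-(u-half)*out/(2*half)],[0,out/(2*half),-(v-half)*out/(2*half)]])
    im=cv2.warpAffine(f["image"],M,(out,out),flags=cv2.INTER_CUBIC); 
    return im
E
python3 - <<'E'
from h import *
import pickle
fs={n:grab(n) for n in("scene","top")}
pickle.dump(fs,open("f0.pkl","wb"))
for n,f in fs.items():
    hsv=cv2.cvtColor(f["image"],cv2.COLOR_BGR2HSV)
    for c,(lo,hi) in dict(red=(172,186),yellow=(15,32),green=(50,80),blue=(105,130)).items():
        h=hsv[...,0].astype(int); h=np.where(h<8,h+180,h) if c=="red" else h
        m=((h>=lo)&(h<=hi)&(hsv[...,1]>110)&(hsv[...,2]>40)).astype(np.uint8)
        k,l,s,ce=cv2.connectedComponentsWithStats(m)
        for i in range(1,k):
            if 25<s[i,4]<900:
                print(n,c,s[i],ce[i],cast(f,ce[i],.018)[:2],cast(f,ce[i],.040)[:2])
E
```

```text
scene red [179 172  27  30 291] [192.0859 186.543 ] [ 0.5838 -0.4048] [ 0.5961 -0.3915]
scene red [325 173  14  19 210] [331.2476 181.9048] [ 0.4326 -0.0523] [ 0.4482 -0.0466]
scene red [365 182  11  17 125] [370.4   190.296] [0.4214 0.0577] [0.4373 0.061 ]
scene yellow [148   3  30   4  98] [161.6837   4.2755] [-0.1361 -0.9617] [-0.1081 -0.9362]
scene yellow [241 171  12  18 148] [246.3986 179.9257] [ 0.51   -0.2752] [ 0.5239 -0.2646]
scene yellow [390 223  17  20 261] [397.9693 232.751 ] [0.5245 0.1647] [0.5381 0.1657]
scene green [440 208  15  18 191] [447.199  216.3194] [0.4302 0.2716] [0.4459 0.2702]
scene blue [289 161  13  17 178] [295.3708 168.5674] [ 0.4244 -0.1637] [ 0.4402 -0.1556]
scene blue [407 193  11  16 119] [412.605  200.8319] [0.4145 0.1743] [0.4304 0.175 ]
top red [437 158  10  32 234] [441.7735 173.6154] [ 0.5769 -0.4044] [ 0.5732 -0.3985]
top red [287 217   9  10  65] [291.0308 221.6615] [0.4355 0.064 ] [0.4339 0.063 ]
top red [323 216  13  14 133] [328.9173 222.609 ] [ 0.4307 -0.0512] [ 0.4292 -0.0505]
top yellow [638 113   2  19  28] [638.6786 120.7143] [ 0.7379 -1.0416] [ 0.7319 -1.0263]
top yellow [251 187  14  14 146] [257.3014 193.3151] [0.5241 0.1663] [0.5212 0.1638]
top yellow [394 187  10  10  82] [398.6707 191.6585] [ 0.5225 -0.2681] [ 0.5196 -0.2642]
top green [216 219  13  12 127] [221.748  224.6693] [0.4299 0.2738] [0.4284 0.2697]
top blue [442  61  26   1  26] [454.5  61. ] [ 0.9419 -0.4638] [ 0.9328 -0.457 ]
top blue [470  61  61   1  61] [500.  61.] [ 0.9405 -0.6108] [ 0.9314 -0.6018]
top blue [ 2 65 52  1 52] [27.5 65. ] [0.9416 0.8859] [0.9325 0.8728]
top blue [92 64 88  1 88] [135.5  64. ] [0.9416 0.5496] [0.9326 0.5415]
top blue [359 218  13  13 130] [365.0692 224.4077] [ 0.4234 -0.1614] [ 0.422 -0.159]
top blue [248 220  11  10  73] [252.9315 224.4384] [0.429  0.1796] [0.4275 0.1769]
```

Run:
```python
from h import *
import pickle
fs=pickle.load(open("f0.pkl","rb"))
C=dict(red=(.4355,.062,.025),yellow=(.5217,-.2644,.025),blue=(.429,.176,.025))
rows=[]
for n in("top","scene"):
    rows.append(np.hstack([zoom(fs[n],X,"",half=14,out=260) for X in C.values()]))
cv2.imwrite("pics/cells0.png",np.vstack(rows))
for n,f in fs.items():
    hsv=cv2.cvtColor(f["image"],cv2.COLOR_BGR2HSV)
    # pockets: dark or brass within block area
    m=np.zeros(hsv.shape[:2],np.uint8)
    v=hsv[...,2]; 
    dark=((v<105)|((hsv[...,1]>90)&(hsv[...,0]<30))).astype(np.uint8)
    k,l,s,ce=cv2.connectedComponentsWithStats(dark)
    for i in range(1,k):
        if 80<s[i,4]<700: print(n,s[i],ce[i],cast(f,ce[i],.024),cast(f,ce[i],.018))
```

```text
scene [286 157  19  23 208] [297.0337 169.3798] [ 0.4298 -0.156   0.024 ] [ 0.4255 -0.1581  0.018 ]
scene [239 171  21  25 313] [247.8051 184.0575] [ 0.5252 -0.2623  0.024 ] [ 0.5215 -0.2651  0.018 ]
scene [321 170  31  37 594] [334.7104 187.3973] [ 0.451  -0.0353  0.024 ] [ 0.4469 -0.0367  0.018 ]
scene [178 172  28  31 381] [192.2756 187.378 ] [ 0.5895 -0.3992  0.024 ] [ 0.5861 -0.4029  0.018 ]
scene [354 175  47  34 563] [373.7034 191.4227] [0.4262 0.0682 0.024 ] [0.4218 0.0673 0.018 ]
scene [269 187  16  20 175] [277.1086 195.6914] [ 0.5323 -0.1708  0.024 ] [ 0.5286 -0.1731  0.018 ]
scene [400 195  22  26 332] [410.3614 207.6295] [0.4422 0.1746 0.024 ] [0.4379 0.1744 0.018 ]
scene [308 204  18  15 146] [317.0685 211.1712] [ 0.5404 -0.0518  0.024 ] [ 0.5367 -0.0533  0.018 ]
scene [346 204  15  10 110] [353.7818 208.4364] [0.4978 0.0357 0.024 ] [0.4939 0.0347 0.018 ]
scene [438 207  19  22 300] [447.2067 216.8933] [0.4362 0.2717 0.024 ] [0.432 0.272 0.018]
scene [390 223  17  22 288] [397.9201 233.0174] [0.529  0.1651 0.024 ] [0.5253 0.1648 0.018 ]
scene [265 230  20  17 212] [274.
[... 1182 characters left out ...]
217  0.024 ] [ 0.651  -0.1222  0.018 ]
top [437 158  10  32 254] [441.7913 173.5591] [ 0.576  -0.4028  0.024 ] [ 0.577  -0.4045  0.018 ]
top [251 187  14  14 156] [257.3526 193.4679] [0.5228 0.1655 0.024 ] [0.5236 0.1662 0.018 ]
top [391 187  13  13 162] [396.9877 192.963 ] [ 0.5178 -0.2617  0.024 ] [ 0.5185 -0.2627  0.018 ]
top [284 215  17  16 167] [291.7485 222.4551] [0.4326 0.0616 0.024 ] [0.4331 0.0619 0.018 ]
top [246 217  18  17 107] [255.5514 225.4953] [0.4253 0.1709 0.024 ] [0.4257 0.1716 0.018 ]
top [323 216  13  14 142] [328.8873 222.6831] [ 0.4301 -0.0509  0.024 ] [ 0.4305 -0.0511  0.018 ]
top [215 221  15  11 111] [222.5225 226.4685] [0.424  0.2703 0.024 ] [0.4244 0.2714 0.018 ]
```

View pics/cells0.png

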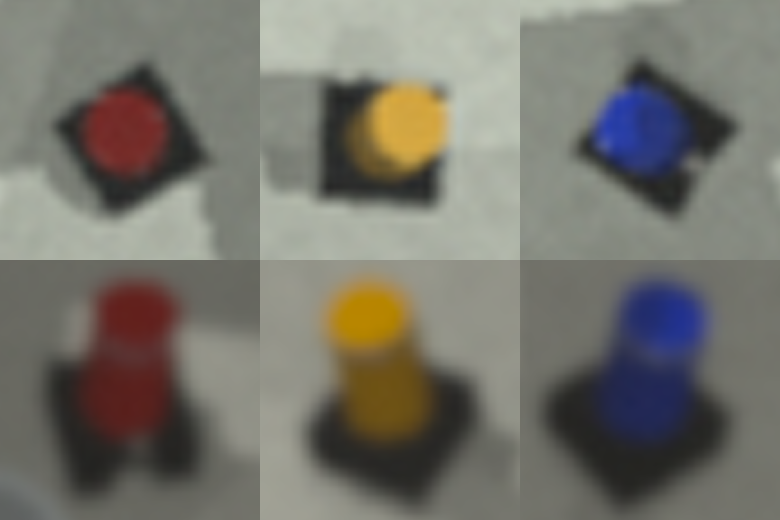

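Run:
```python
from h import *
import pickle
f=pickle.load(open("f0.pkl","rb"))["top"]
hsv=cv2.cvtColor(f["image"],cv2.COLOR_BGR2HSV)
C=dict(red=(.4355,.062,.025),yellow=(.5217,-.2644,.025),blue=(.429,.176,.025))
for c,X in C.items():
    u,v=proj(f,X).astype(int); s=10; S=8
    p=cv2.resize(f["image"][v-12:v+13,u-12:u+13],None,fx=S,fy=S,interpolation=cv2.INTER_CUBIC)
    h=cv2.cvtColor(p,cv2.COLOR_BGR2HSV)
    m=((h[...,2]<75)|(h[...,1]>120)).astype(np.uint8)
    cs,_=cv2.findContours(m,0,2); cn=max(cs,key=cv2.contourArea)
    r=cv2.minAreaRect(cn); b=cv2.boxPoints(r)
    pts=np.array([cast(f,((q[0]+.5)/S-.5+u-12,(q[1]+.5)/S-.5+v-12),.016)[:2] for q in b])
    e=np.diff(np.vstack([pts,pts[:1]]),axis=0)
    print(c,pts.mean(0),np.linalg.norm(e,axis=1),np.degrees(np.arctan2(e[:,1],e[:,0])))
# block outline
u0,v0=240,120;S=6
p=cv2.resize(f["image"][120:180,235:385],None,fx=S,fy=S,interpolation=cv2.INTER_CUBIC)
lab=cv2.cvtColor(p,cv2.COLOR_BGR2LAB).astype(int)
for q in[(147,262),(135,310),(155,340)]: print(f["image"][q])
a=p.astype(int); m=((a[...,2]>a[...,1]+3)&(a[...,2]>140)).astype(np.uint8)
m=cv2.morphologyEx(m,cv2.MORPH_OPEN,np.ones((9,9),np.uint8))
cs,_=cv2.findContours(m,0,2); cn=max(cs,key=cv2.contourArea); r=cv2.minAreaRect(cn)
pts=np.array([cast(f,((q[0]+.5)/S-.5+235,(q[1]+.5)/S-.5+120),.024)[:2] for q in cv2.boxPoints(r)])
e=np.diff(np.vstack([pts,pts[:1]]),axis=0)
print(pts,pts.mean(0),np.linalg.norm(e,axis=1),np.degrees(np.arctan2(e[:,1],e[:,0])))
```

```text
red [0.4329 0.0624] [0.0367 0.0373 0.0366 0.0372] [ -59.132  -149.1579  120.7424   30.9855]
yellow [ 0.5225 -0.2681] [0.031  0.03   0.0309 0.03  ] [-90.871  177.7156  89.105   -2.1277]
blue [0.4271 0.1753] [0.036  0.0388 0.0359 0.0386] [ -34.6281 -125.2583  145.1898   54.8215]
[102 124 139]
[169 182 176]
[170 166 166]
[[0.6739 0.1545]
 [0.6738 0.1468]
 [0.668  0.1468]
 [0.6681 0.1545]] [0.671  0.1506] [0.0077 0.0058 0.0077 0.0058] [-90.7651 179.9003  89.2302  -0.061 ]
```

Emit:
step_arm(
  series=[0.018,0.049,-0.006,0.14,0.018,0.049,-0.006,0.14,0.018,0.049,-0.006,0.14,0.018,0.049,-0.006,0.14,0.018,0.049,-0.006,0.14,0.018,0.049,-0.006,0.14,0.018,0.049,-0.006,0.14,0.018,0.049,-0.006,0.14,0.018,0.049,-0.006,0.14,0.018,0.049,-0.006,0.14,0.018,0.049,-0.006,0.14,0.018,0.049,-0.006,0.14],
  hand=0,
)

```text
clock: 1.7
tool_pos: [0.4209, -0.0255, 0.1544]
eef_rot: [0.973, 0.231, 0.001, 0.0]
wrist_force: [0.2, 0.1, -1.1]
finger_gap: 0.999
```

Emit:
step_arm(
  series=[0,0,0,0.075,0,0,0,0],
)

```text
clock: 1.9
tool_pos: [0.4204, -0.0257, 0.154]
eef_rot: [0.964, 0.267, -0.0, 0.0]
wrist_force: [0.2, -0.1, 0.4]
finger_gap: 1.001
```

Emit:
step_arm(
  series=[0.0065,0.044,-0.03,0,0.0065,0.044,-0.03,0,0,0,-0.04,0,0,0,-0.03,0,0,0,-0.014,0,0,0,0,0],
)

```text
clock: 2.5
tool_pos: [0.4303, 0.0536, 0.012]
eef_rot: [0.965, 0.262, -0.002, -0.001]
wrist_force: [-1.1, 0.0, -0.4]
finger_gap: 0.996
```

Emit:
step_arm(
  series=[0,0,0,0,0,0,0,0,0,0,0,0,0,0,0,0,0,0,0,0,0,0,0,0,0,0,0,0,0,0,0,0],
  hand=1,
)

```text
clock: 3.3
tool_pos: [0.4331, 0.0547, 0.0145]
eef_rot: [0.964, 0.264, 0.001, 0.0]
wrist_force: [0.8, 0.9, 2.0]
finger_gap: 0.424
```

Emit:
step_arm(
  series=[0,0,0,0,0,0,0,0,-0.0034,0.0057,0,0,0,0,0.035,0,0,0,0.03,0,0,0,0,-0.145,0,0,0,-0.145,0,0,0,-0.145,0,0,0,-0.145,0,0,0,-0.145,0,0,0,-0.145,0,0,0,-0.145],
  hand=0,
)

```text
clock: 4.5
tool_pos: [0.4282, 0.0606, 0.0787]
eef_rot: [0.971, -0.241, -0.001, 0.0]
wrist_force: [-0.1, 0.1, 0.9]
finger_gap: 0.999
```

Emit:
step_arm(
  series=[0,0,0,-0.145,0,0,0,-0.145,0,0,0,-0.145,0,0,0,-0.121,0,0,0,0],
)

```text
clock: 5.0
tool_pos: [0.4284, 0.0606, 0.0787]
eef_rot: [0.869, -0.495, -0.0, 0.0]
wrist_force: [-0.4, -0.4, -0.1]
finger_gap: 0.995
```

Emit:
step_arm(
  series=[0,0,-0.035,0,0,0,-0.031,0,0,0,0,0],
)

```text
clock: 5.3
tool_pos: [0.4245, 0.0606, 0.0093]
eef_rot: [0.87, -0.494, -0.004, 0.002]
wrist_force: [-1.7, -0.3, 0.0]
finger_gap: 1.0
```

Emit:
step_arm(
  series=[0,0,0,0,0,0,0,0,0,0,0,0,0,0,0,0,0,0,0,0,0,0,0,0,0,0,0,0],
  hand=1,
)

```text
clock: 6.0
tool_pos: [0.4293, 0.0602, 0.0133]
eef_rot: [0.869, -0.495, 0.0, -0.0]
wrist_force: [0.4, -1.4, -0.6]
finger_gap: 0.445
```

Emit:
step_arm(
  series=[0,0,0,0,0,0,0,0,0,0,0,0,0,0,0,0],
  hand=0,
)

```text
clock: 6.4
tool_pos: [0.4289, 0.0603, 0.013]
eef_rot: [0.869, -0.495, -0.0, 0.0]
wrist_force: [-0.5, 0.4, -0.4]
finger_gap: 0.725
```

```bash
cat >> h.py <<'E'
import pickle
R=dict(red=(172,186),yellow=(15,32),green=(50,80),blue=(105,130))
def blobs(f,c,smin=110):
    hsv=cv2.cvtColor(f["image"],cv2.COLOR_BGR2HSV); lo,hi=R[c]
    h=hsv[...,0].astype(int); h=np.where(h<8,h+180,h) if c=="red" else h
    m=((h>=lo)&(h<=hi)&(hsv[...,1]>smin)&(hsv[...,2]>40)).astype(np.uint8)
    k,l,s,ce=cv2.connectedComponentsWithStats(m)
    return [(s[i],ce[i]) for i in range(1,k) if 25<s[i,4]<900]
def near(f,c,X,z,r=.04):
    out=[]
    for s,ce in blobs(f,c):
        p=cast(f,ce,z)
        if np.hypot(*(p[:2]-np.array(X[:2])))<r: out.append((p[:2],int(s[4]),ce))
    return out
E
python3 - <<'E'
from h import *
print(bot.read_state()["tool_pos"])
for n in("scene","top"):
    f=grab(n,3); print(n,near(f,"red",(.433,.062),.04)); pickle.dump(f,open(n+"1.pkl","wb"))
E
```

```text
[0.4289 0.0603 0.013 ]
scene [(array([0.4401, 0.0623]), 89, array([370.5169, 191.236 ]))]
top []
```

Emit:
step_arm(
  series=[0,0,0.04,0,0,0,0.045,0,0,0,0.045,0,0.0,-0.045,0.04,0,0,-0.045,0.02,0,0,-0.045,0,0,0,0,0,0],
)

```text
clock: 7.4
tool_pos: [0.4296, -0.0718, 0.1977]
eef_rot: [0.867, -0.498, 0.002, 0.001]
wrist_force: [-0.2, 1.0, -1.0]
finger_gap: 1.0
```

Run:
```python
from h import *
print(bot.read_state()["tool_pos"])
for n in("scene","top"):
    f=grab(n,4); print(n,near(f,"red",(.433,.062),.04)); pickle.dump(f,open(n+"1.pkl","wb"))
    cv2.imwrite(f"pics/{n}1.png",zoom(f,(.433,.062,.025),"",half=30,out=400))
```

```text
[ 0.4296 -0.0718  0.1977]
scene [(array([0.4307, 0.0601]), 128, array([370.8125, 188.3438]))]
top [(array([0.4276, 0.0614]), 76, array([291.5789, 223.7763]))]
```

View pics/top1.png

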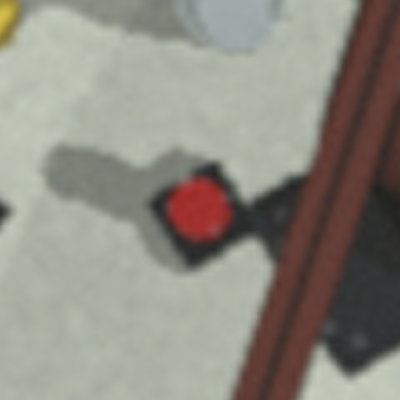

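View pics/scene1.png

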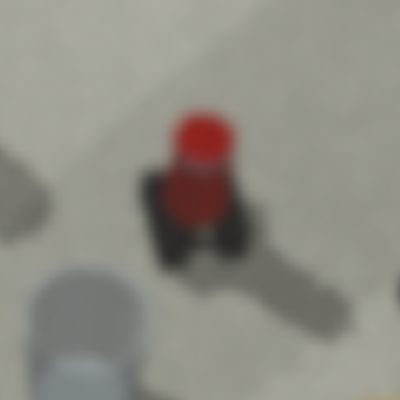

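Emit:
step_arm(
  series=[0,0.045,0,0,0,0.045,-0.03,0,-0.0012,0.0431,-0.04,0,0,0,-0.04,0,0,0,-0.04,0,0,0,-0.02,0,0,0,0,0,0,0,0,0],
)

```text
clock: 8.6
tool_pos: [0.428, 0.0567, 0.0349]
eef_rot: [0.869, -0.495, -0.0, 0.0]
wrist_force: [0.3, -0.1, 0.2]
finger_gap: 1.001
```

Emit:
step_arm(
  series=[0.0004,0.0046,-0.009,0,0,0,0,0],
)

```text
clock: 8.8
tool_pos: [0.429, 0.0612, 0.026]
eef_rot: [0.869, -0.495, 0.001, -0.0]
wrist_force: [-1.2, 0.3, -0.3]
finger_gap: 1.002
```

Emit:
step_arm(
  series=[0,0,0,0,0,0,0,0,0,0,0,0,0,0,0,0,0,0,0,0,0,0,0,0,0,0,0,0],
  hand=1,
)

```text
clock: 9.5
tool_pos: [0.4284, 0.0608, 0.0256]
eef_rot: [0.869, -0.495, -0.0, -0.0]
wrist_force: [-0.6, 0.1, 0.1]
finger_gap: 0.448
```

Emit:
step_arm(
  series=[0,0,0,0,0,0,0,0,0,0,0,0,0,0,0,0],
)

```text
clock: 9.9
tool_pos: [0.4285, 0.0607, 0.0256]
eef_rot: [0.869, -0.495, 0.0, 0.0]
wrist_force: [0.3, -0.3, -0.8]
finger_gap: 0.287
```

Emit:
step_arm(
  series=[0,0,0.02,0,0,0,0.025,0,0,0.03,0,0.1,0,0.03,0,0.1,0.03,0,0,0.1,0.03,0,0,0.1,0.03,0,0,0.1,0.03,0,0,0.1,0.03,0,0,0.1,0.03,0,0,0.1,0.03,0.005,0,0.1,0,0,0,0],
)

```text
clock: 11.1
tool_pos: [0.6411, 0.1259, 0.07]
eef_rot: [0.998, -0.067, 0.001, -0.0]
wrist_force: [-0.1, 0.1, -1.5]
finger_gap: 0.294
```

Emit:
step_arm(
  series=[0.0156,0.003,0,0.026,0.0155,0.003,0,0.026,0,0,0,0,0,0,0,0],
)

```text
clock: 11.5
tool_pos: [0.6682, 0.1318, 0.0698]
eef_rot: [0.999, -0.043, -0.001, 0.0]
wrist_force: [-0.1, -0.8, -2.2]
finger_gap: 0.29
```

Run:
```python
from h import *
s=bot.read_state();print(s["tool_pos"],s["eef_rot"],s["finger_gap"],s["wrist_force"])
ims=[]
for n in("scene","top"):
    f=grab(n,3); ims.append(zoom(f,(.672,.132,.04),"",half=30,out=400)); pickle.dump(f,open(n+"2.pkl","wb"))
cv2.imwrite("pics/A2.png",np.hstack(ims))
```

```text
[0.6682 0.1318 0.0698] [ 0.9991 -0.0425 -0.001   0.0001] 0.2903634049092643 [-0.1348 -0.8193 -2.2011]
```

View pics/A2.png

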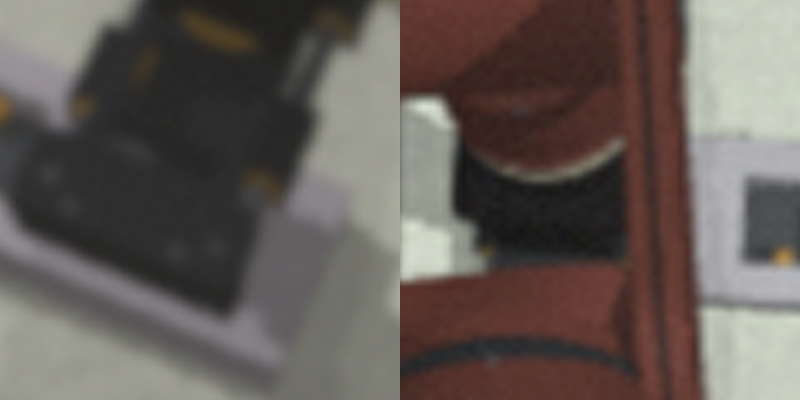

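Emit:
step_arm(
  series=[0.004,0.0002,-0.008,0,0,0,-0.008,0,0,0,0,0,0,0,0,0],
)

```text
clock: 12.2
tool_pos: [0.6729, 0.1319, 0.0536]
eef_rot: [0.999, -0.042, -0.001, 0.0]
wrist_force: [0.7, -0.7, -0.6]
finger_gap: 0.289
```

Emit:
step_arm(
  series=[-0.0005,0,-0.004,0,0,0,-0.002,0,0,0,-0.002,0,0,0,0,0],
)

```text
clock: 12.6
tool_pos: [0.6731, 0.1319, 0.0464]
eef_rot: [0.999, -0.042, 0.0, 0.0]
wrist_force: [0.3, 1.1, -2.1]
finger_gap: 0.294
```

Emit:
step_arm(
  series=[-0.0004,0,-0.003,0,0,0,-0.003,0,0,0,0,0],
)

```text
clock: 12.9
tool_pos: [0.673, 0.1319, 0.0404]
eef_rot: [0.999, -0.042, 0.0, -0.0]
wrist_force: [3.1, -1.4, -3.6]
finger_gap: 0.29
```

Emit:
step_arm(
  series=[0.001,0,-0.002,0,0,0,-0.002,0,0,0,-0.002,0,0,0,0,0],
)

```text
clock: 13.3
tool_pos: [0.6731, 0.1319, 0.0339]
eef_rot: [0.999, -0.042, -0.001, 0.0]
wrist_force: [-0.0, -0.7, -2.1]
finger_gap: 0.289
```

Emit:
step_arm(
  series=[0,0,-0.001,0,0,0,0,0],
)

```text
clock: 13.5
tool_pos: [0.6734, 0.1319, 0.0336]
eef_rot: [0.999, -0.042, -0.0, 0.0]
wrist_force: [-1.1, -1.7, 0.0]
finger_gap: 0.293
```

Emit:
step_arm(
  series=[0,0,0,0,0,0,0,0,0,0,0,0,0,0,0,0,0,0,0,0],
  hand=0,
)

```text
clock: 14.0
tool_pos: [0.6737, 0.1321, 0.0337]
eef_rot: [0.999, -0.042, 0.0, -0.0]
wrist_force: [-0.2, 0.1, 0.1]
finger_gap: 0.656
```

Emit:
step_arm(
  series=[0,0,0.03,0,0,0,0.04,0,0,0,0.045,0,-0.04,-0.03,0.03,0,-0.04,-0.045,0,0,-0.03,-0.045,0,0,-0.02,-0.045,0,0,0,-0.045,0,0,0,-0.045,0,0,0,-0.045,0,0,0,0,0,0],
)

```text
clock: 15.1
tool_pos: [0.5581, -0.1581, 0.1748]
eef_rot: [0.999, -0.045, 0.001, 0.001]
wrist_force: [-0.3, 0.3, 0.4]
finger_gap: 0.996
```

Run:
```python
from h import *
s=bot.read_state();print(s["tool_pos"],s["eef_rot"])
ims=[]
for n in("scene","top"):
    f=grab(n,4); pickle.dump(f,open(n+"3.pkl","wb"))
    print(n,"red@glass z.048",near(f,"red",(.673,.132),.048,.05),"yellow",near(f,"yellow",(.5217,-.2644),.04),"blue",near(f,"blue",(.429,.176),.04))
    ims.append(np.vstack([zoom(f,(.673,.132,.03),"",half=22,out=290),zoom(f,(.522,-.264,.03),"",half=18,out=290)]))
cv2.imwrite("pics/B3.png",np.hstack(ims))
cv2.imwrite("pics/top3.png",f["image"])
```

```text
[ 0.5581 -0.1581  0.1748] [ 0.999  -0.0447  0.0006  0.0012]
scene red@glass z.048 [(array([0.6737, 0.1328]), 157, array([369.0828, 273.2548]))] yellow [(array([ 0.5273, -0.2628]), 127, array([246.4252, 181.0551]))] blue [(array([0.4304, 0.1744]), 110, array([412.3818, 200.7636]))]
top red@glass z.048 [(array([0.6702, 0.1336]), 80, array([266.95, 144.25]))] yellow [(array([ 0.5181, -0.2716]), 34, array([401.1471, 192.1176]))] blue [(array([0.4274, 0.1758]), 77, array([253.2857, 224.4805]))]
```

View pics/B3.png

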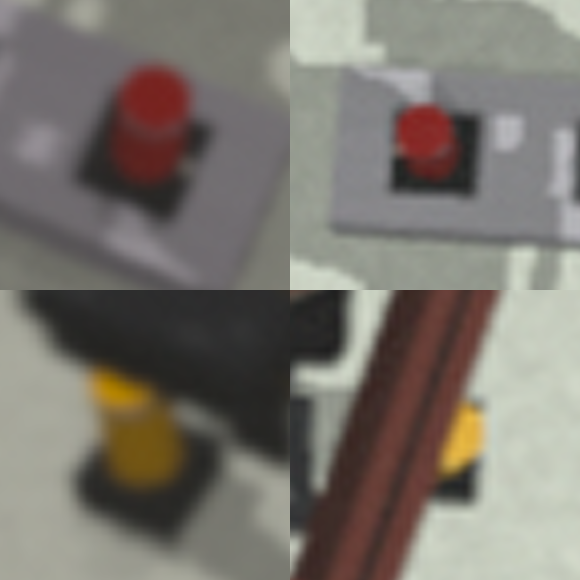

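View pics/top3.png

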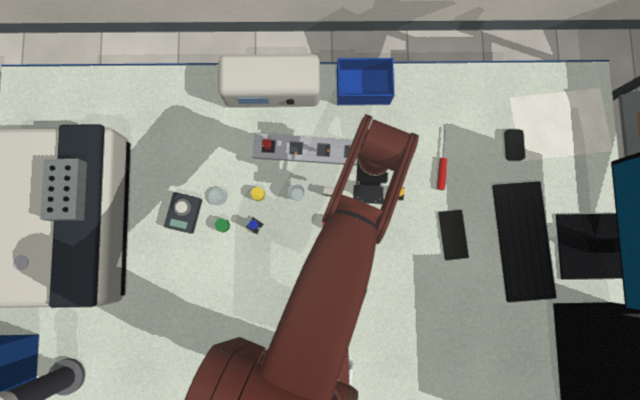

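Emit:
step_arm(
  series=[-0.006,-0.018,-0.01,-0.143,-0.006,-0.018,-0.01,-0.143,-0.006,-0.018,-0.01,-0.143,-0.006,-0.018,-0.01,-0.143,-0.006,-0.018,-0.01,-0.143,-0.0071,-0.0159,-0.01,-0.143,0,0,-0.01,-0.143,0,0,-0.005,-0.143,0,0,0,-0.143,0,0,0,-0.143,0,0,0,-0.143,0,0,0,0],
  hand=0.25,
)

```text
clock: 16.7
tool_pos: [0.5216, -0.2578, 0.0993]
eef_rot: [-0.676, 0.737, 0.0, 0.0]
wrist_force: [0.1, -0.5, -0.0]
finger_gap: 0.752
```

Emit:
step_arm(
  series=[-0.0006,-0.0062,-0.03,0,0,0,-0.03,0,0,0,-0.02,0,0,0,-0.006,0,0,0,0,0],
)

```text
clock: 17.2
tool_pos: [0.5201, -0.264, 0.0125]
eef_rot: [-0.677, 0.736, 0.001, -0.0]
wrist_force: [-0.2, -0.3, -0.4]
finger_gap: 0.754
```

Emit:
step_arm(
  series=[0,0,0,0,0,0,0,0,0,0,0,0,0,0,0,0,0,0,0,0,0,0,0,0,0,0,0,0],
  hand=1,
)

```text
clock: 17.9
tool_pos: [0.521, -0.2652, 0.014]
eef_rot: [-0.676, 0.737, -0.0, 0.0]
wrist_force: [-1.2, -0.2, 5.2]
finger_gap: 0.43
```

Emit:
step_arm(
  series=[0,0,0,0,0,0,0,0,0,0,0,0,0,0,0,0,0,0,0,0],
  hand=0.25,
)

```text
clock: 18.4
tool_pos: [0.5205, -0.2647, 0.013]
eef_rot: [-0.676, 0.737, 0.0, -0.0]
wrist_force: [0.1, 0.6, -0.2]
finger_gap: 0.729
```

Emit:
step_arm(
  series=[0,0,0.03,0,0,0,0.04,0.143,0,0,0,0.143,0,0,0,0.143,0,0,0,0.143,0,0,0,0.143,0,0,0,0.143,0,0,0,0.143,0,0,0,0.143,0,0,0,0.143,0,0,0,0.143,0,0,0,0.143],
  hand=0,
)

```text
clock: 19.6
tool_pos: [0.5206, -0.2648, 0.0832]
eef_rot: [0.999, -0.039, -0.0, -0.0]
wrist_force: [-1.0, -1.0, 0.2]
finger_gap: 1.0
```

Emit:
step_arm(
  series=[0,0,-0.03,0,0,0,-0.03,0,0,0,-0.01,0,0,0,0,0],
  hand=0.25,
)

```text
clock: 20.0
tool_pos: [0.5191, -0.2638, 0.0114]
eef_rot: [0.999, -0.042, -0.002, -0.001]
wrist_force: [-0.1, -1.1, -0.1]
finger_gap: 0.773
```

Emit:
step_arm(
  series=[0,0,0,0,0,0,0,0,0,0,0,0,0,0,0,0,0,0,0,0,0,0,0,0,0,0,0,0],
  hand=1,
)

```text
clock: 20.7
tool_pos: [0.5214, -0.2652, 0.0143]
eef_rot: [0.999, -0.042, 0.001, 0.0]
wrist_force: [-0.8, 0.1, 6.3]
finger_gap: 0.428
```

Emit:
step_arm(
  series=[0,0,0,0,0,0,0,0,0,0,0.006,0,0,0,0.007,0,0,0,0,0],
  hand=0.35,
)

```text
clock: 21.2
tool_pos: [0.5215, -0.2654, 0.0277]
eef_rot: [0.999, -0.042, 0.001, 0.001]
wrist_force: [-0.4, 0.3, -0.1]
finger_gap: 0.644
```

Emit:
step_arm(
  series=[0,0,0,0,0,0,0,0,0,0,0,0,0,0,0,0,0,0,0,0,0,0,0,0,0,0,0,0],
  hand=1,
)

```text
clock: 21.9
tool_pos: [0.5206, -0.2647, 0.0261]
eef_rot: [0.999, -0.042, -0.0, -0.0]
wrist_force: [-0.7, 0.4, -1.5]
finger_gap: 0.293
```

Emit:
step_arm(
  series=[0,0,0.02,0,0,0,0.025,0,0.035,0,0,0,0.035,0,0,0,0.035,0,0,0,0.034,0,0,0,0,0,0,0,0,0,0,0],
)

```text
clock: 22.7
tool_pos: [0.6593, -0.2643, 0.0701]
eef_rot: [0.999, -0.042, -0.001, -0.0]
wrist_force: [-0.2, 0.3, -0.9]
finger_gap: 0.291
```

Run:
```python
from h import *
s=bot.read_state();print(s["tool_pos"],s["eef_rot"],s["finger_gap"])
ims=[]
for n in("scene","top"):
    f=grab(n,3); ims.append(zoom(f,(s["tool_pos"][0],s["tool_pos"][1],.06),"",half=22,out=400))
cv2.imwrite("pics/y4.png",np.hstack(ims))
```

```text
[ 0.6593 -0.2643  0.0701] [ 0.9991 -0.0415 -0.001  -0.0003] 0.2910157748503615
```

View pics/y4.png

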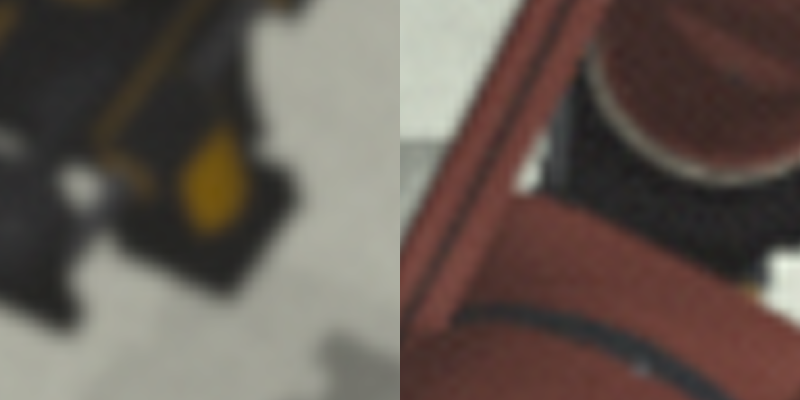

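Emit:
step_arm(
  series=[0,0.038,0,0,0,0.038,0,0,0,0.038,0,0,0,0.038,0,0,0,0.038,0,0,0,0.036,0,0,0,0,0,0,0,0,0,0],
)

```text
clock: 23.8
tool_pos: [0.6595, -0.0382, 0.0717]
eef_rot: [0.999, -0.041, 0.0, 0.0]
wrist_force: [0.5, 0.3, -1.3]
finger_gap: 0.292
```

Emit:
step_arm(
  series=[0,0.0006,-0.01,0,0,0,-0.007,0,0,0,-0.003,0,0,0,-0.002,0,0,0,-0.002,0,0,0,0,0],
)

```text
clock: 24.4
tool_pos: [0.6594, -0.0389, 0.0467]
eef_rot: [0.999, -0.042, -0.0, -0.0]
wrist_force: [-0.5, 0.4, -0.9]
finger_gap: 0.291
```

Emit:
step_arm(
  series=[0,0,-0.003,0,0,0,-0.003,0,0,0,-0.003,0,0,0,-0.002,0,0,0,-0.001,0,0,0,0,0],
)

```text
clock: 25.0
tool_pos: [0.6595, -0.0382, 0.035]
eef_rot: [0.999, -0.042, -0.0, -0.0]
wrist_force: [-0.7, 0.8, -2.1]
finger_gap: 0.288
```

Emit:
step_arm(
  series=[0,0,-0.002,0,0,0,0,0],
)

```text
clock: 25.2
tool_pos: [0.66, -0.0383, 0.0341]
eef_rot: [0.999, -0.042, 0.0, 0.0]
wrist_force: [-1.0, 0.1, 2.5]
finger_gap: 0.288
```

Emit:
step_arm(
  series=[0,0,0,0,0,0,0,0,0,0,0,0,0,0,0,0,0,0,0,0],
  hand=0.3,
)

```text
clock: 25.7
tool_pos: [0.6596, -0.0382, 0.0332]
eef_rot: [0.999, -0.042, -0.0, -0.0]
wrist_force: [0.8, -0.2, 0.5]
finger_gap: 0.646
```

Emit:
step_arm(
  series=[0,0,0.03,0,0,0,0.045,0,0,0,0.035,0,-0.033,0.0305,0,-0.076,-0.033,0.0305,0,-0.076,-0.033,0.0305,0,-0.076,-0.033,0.0305,0,-0.076,-0.033,0.0305,0,-0.076,-0.033,0.0305,-0.02,-0.076,-0.0336,0.031,-0.02,-0.075,0,0,0,0],
  hand=0.25,
)

```text
clock: 26.8
tool_pos: [0.4215, 0.1779, 0.0999]
eef_rot: [0.953, -0.302, -0.004, 0.001]
wrist_force: [0.6, 1.1, -0.3]
finger_gap: 0.748
```

Run:
```python
from h import *
s=bot.read_state();print(s["tool_pos"],s["eef_rot"],s["finger_gap"],np.degrees(2*np.arctan2(s["eef_rot"][1],s["eef_rot"][0])))
ims=[]
for n in("scene","top"):
    f=grab(n,3); ims.append(zoom(f,(.66,-.038,.04),"",half=25,out=400)); print(n,near(f,"yellow",(.66,-.038),.048))
cv2.imwrite("pics/y5.png",np.hstack(ims))
```

```text
[0.4215 0.1779 0.0999] [ 0.9534 -0.3016 -0.0037  0.0014] 0.7482232711738909 -35.10270358945916
scene [(array([ 0.6604, -0.0381]), 164, array([304.0427, 245.7927]))]
top [(array([ 0.6572, -0.0372]), 83, array([323.1807, 147.6867]))]
```

View pics/y5.png

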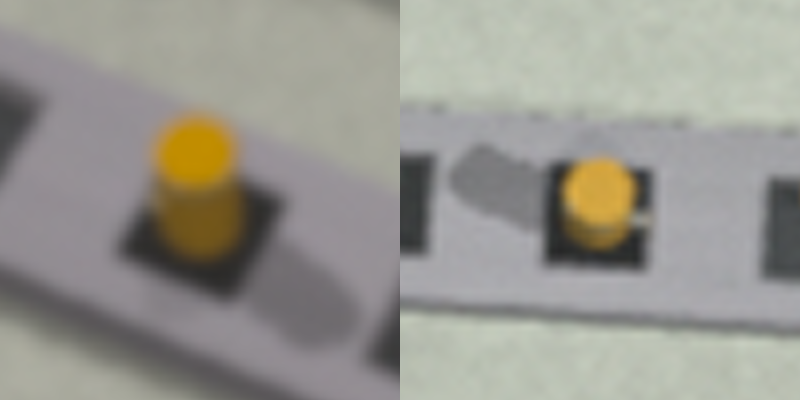

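Emit:
step_arm(
  series=[0,0,0,0],
)

```text
clock: 27.2
tool_pos: [0.4293, 0.1752, 0.1039]
eef_rot: [0.953, -0.303, 0.001, -0.0]
wrist_force: [-0.0, 0.0, -0.2]
finger_gap: 0.752
```

Position settled. Squeeze the foot along −35°, then along +55°.

Emit:
step_arm(
  series=[-0.0013,0.0005,-0.03,0,0,0,-0.03,0,0,0,-0.02,0,0,0,-0.01,0,0,0,0,0],
)

```text
clock: 27.7
tool_pos: [0.426, 0.1757, 0.0122]
eef_rot: [0.953, -0.303, -0.001, 0.001]
wrist_force: [0.0, -0.5, 0.1]
finger_gap: 0.754
```

Emit:
step_arm(
  series=[0,0,0,0,0,0,0,0,0,0,0,0,0,0,0,0,0,0,0,0,0,0,0,0,0,0,0,0],
  hand=1,
)

```text
clock: 28.4
tool_pos: [0.4279, 0.1764, 0.0142]
eef_rot: [0.953, -0.303, 0.001, -0.0]
wrist_force: [1.0, -1.1, 6.5]
finger_gap: 0.429
```

Emit:
step_arm(
  series=[0,0,0,0,0,0,0,0,0,0,0,0,0,0,0,0,0,0,0,0],
  hand=0.25,
)

```text
clock: 28.9
tool_pos: [0.4264, 0.1763, 0.013]
eef_rot: [0.953, -0.303, -0.0, 0.0]
wrist_force: [-0.1, -0.1, -0.0]
finger_gap: 0.73
```

Emit:
step_arm(
  series=[0,0,0.03,0,0,0,0.04,0.143,0,0,0,0.143,0,0,0,0.143,0,0,0,0.143,0,0,0,0.143,0,0,0,0.143,0,0,0,0.143,0,0,0,0.143,0,0,0,0.143,0,0,0,0.143,0,0,0,0.143],
)

```text
clock: 30.1
tool_pos: [0.4266, 0.1763, 0.0831]
eef_rot: [0.886, 0.464, -0.0, -0.0]
wrist_force: [-0.7, -0.2, -0.4]
finger_gap: 0.746
```

Emit:
step_arm(
  series=[0,0,-0.03,0,0,0,-0.03,0,0,0,-0.01,0,0,0,0,0],
  hand=0.25,
)

```text
clock: 30.5
tool_pos: [0.4249, 0.1759, 0.0117]
eef_rot: [0.887, 0.461, -0.002, -0.001]
wrist_force: [-0.0, 0.0, 0.7]
finger_gap: 0.747
```

Emit:
step_arm(
  series=[0,0,0,0,0,0,0,0,0,0,0,0,0,0,0,0,0,0,0,0,0,0,0,0,0,0,0,0],
  hand=1,
)

```text
clock: 31.2
tool_pos: [0.4274, 0.1764, 0.014]
eef_rot: [0.887, 0.461, 0.001, 0.0]
wrist_force: [-0.3, -0.3, 5.1]
finger_gap: 0.429
```

Emit:
step_arm(
  series=[0,0,0,0,0,0,0,0,0,0,0.006,0,0,0,0.007,0,0,0,0,0],
  hand=0.35,
)

```text
clock: 31.7
tool_pos: [0.4277, 0.1765, 0.0275]
eef_rot: [0.887, 0.461, 0.001, 0.0]
wrist_force: [-0.1, -0.2, 0.1]
finger_gap: 0.643
```

Emit:
step_arm(
  series=[0,0,0,0,0,0,0,0,0,0,0,0,0,0,0,0,0,0,0,0,0,0,0,0,0,0,0,0],
  hand=1,
)

```text
clock: 32.4
tool_pos: [0.4266, 0.1763, 0.0262]
eef_rot: [0.887, 0.461, -0.0, -0.0]
wrist_force: [0.0, 0.2, -1.4]
finger_gap: 0.287
```

Emit:
step_arm(
  series=[0,0,0.02,0,0,0,0.025,0,0,-0.025,0,-0.1,0,-0.025,0,-0.1,0.036,0,0,-0.1,0.036,0,0,-0.1,0.036,0,0,-0.1,0.036,0,0,-0.1,0.036,0,0,-0.1,0.03,-0.039,0,-0.12,0.03,-0.039,0,-0.12,0,0,0,-0.102],
)

```text
clock: 33.6
tool_pos: [0.6701, 0.0429, 0.071]
eef_rot: [0.999, -0.046, 0.001, 0.001]
wrist_force: [-0.9, 1.0, -0.1]
finger_gap: 0.292
```

Emit:
step_arm(
  series=[0,0,0,0,0,0,0,0,0,0,0,0],
)

```text
clock: 33.9
tool_pos: [0.6659, 0.0492, 0.0709]
eef_rot: [0.999, -0.04, -0.001, -0.0]
wrist_force: [-0.4, -1.0, -1.3]
finger_gap: 0.289
```

Emit:
step_arm(
  series=[0.0005,-0.0022,-0.01,0,0,0,-0.007,0,0,0,0,0,0,0,-0.003,0,0,0,-0.002,0,0,0,-0.002,0,0,0,0,0],
)

```text
clock: 34.6
tool_pos: [0.6671, 0.0461, 0.047]
eef_rot: [0.999, -0.042, -0.0, 0.0]
wrist_force: [-0.9, -0.1, -0.7]
finger_gap: 0.29
```

Emit:
step_arm(
  series=[0,0.0003,-0.003,0,0,0,-0.003,0,0,0,-0.003,0,0,0,-0.002,0,0,0,-0.001,0,0,0,0,0],
)

```text
clock: 35.2
tool_pos: [0.6671, 0.0464, 0.035]
eef_rot: [0.999, -0.042, -0.0, 0.0]
wrist_force: [0.1, 0.5, -0.6]
finger_gap: 0.29
```

Emit:
step_arm(
  series=[0,0,-0.0015,0,0,0,0,0],
)

```text
clock: 35.4
tool_pos: [0.6676, 0.0464, 0.0342]
eef_rot: [0.999, -0.042, 0.0, 0.0]
wrist_force: [0.6, -0.3, -0.6]
finger_gap: 0.291
```

Emit:
step_arm(
  series=[0,0,0,0,0,0,0,0,0,0,0,0,0,0,0,0,0,0,0,0],
  hand=0.3,
)

```text
clock: 35.9
tool_pos: [0.6673, 0.0464, 0.0339]
eef_rot: [0.999, -0.042, 0.0, 0.0]
wrist_force: [-0.3, -0.4, -0.4]
finger_gap: 0.651
```

Emit:
step_arm(
  series=[0,0,0.03,0,0,0,0.04,0,0,0,0.04,0,-0.035,0.035,0,0,-0.035,0.035,0,0,-0.035,0.035,0,0,-0.035,0.035,0,0,-0.035,0.035,0,0,-0.035,0.035,0,0,0,0,0,0,0,0,0,0],
)

```text
clock: 37.0
tool_pos: [0.4568, 0.2572, 0.1441]
eef_rot: [0.999, -0.041, 0.0, 0.0]
wrist_force: [0.5, -0.7, 0.5]
finger_gap: 0.698
```

Run:
```python
from h import *
s=bot.read_state();print(s["tool_pos"],s["finger_gap"])
caps=dict(red=(.4307,-.0515),yellow=(.5243,.1655),green=(.43,.2727),blue=(.424,-.1625))
seat=dict(red=(.6733,.132),blue=(.6668,.0465),yellow=(.6596,-.0382))
ims=[]
for n in("scene","top"):
    f=grab(n,4)
    for c in caps: print(n,c,near(f,c,caps[c],.018,.07), [near(f,c,seat[c],.048)] if c in seat else "")
    cv2.imwrite(f"pics/{n}6.png",f["image"])
    ims.append(zoom(f,(.667,.047,.04),"",half=40,out=400)); pickle.dump(f,open(n+"6.pkl","wb"))
cv2.imwrite("pics/b6.png",np.hstack(ims))
```

```text
[0.4568 0.2572 0.1441] 0.6982606123689576
scene red [(array([ 0.4318, -0.0528]), 204, array([331.1618, 181.6422]))] [[(array([0.6734, 0.1321]), 162, array([368.821 , 273.0309]))]]
scene yellow [(array([0.5251, 0.1645]), 258, array([397.8101, 232.9264]))] [[(array([ 0.6604, -0.0381]), 164, array([304.0427, 245.7927]))]]
scene green [(array([0.4281, 0.2719]), 196, array([447.4694, 215.7041]))] 
scene blue [(array([ 0.4239, -0.1642]), 169, array([295.2722, 168.3787]))] [[(array([0.6674, 0.0453]), 138, array([335.0725, 259.1014]))]]
top red [(array([ 0.4309, -0.0512]), 135, array([328.9111, 222.563 ]))] [[(array([0.6704, 0.1337]), 85, array([266.9294, 144.1882]))]]
top yellow [(array([0.5239, 0.1665]), 146, array([257.2466, 193.3836]))] [[(array([ 0.6571, -0.0371]), 84, array([323.131 , 147.7143]))]]
top green [] 
top blue [(array([ 0.4235, -0.1614]), 129, array([365.093 , 224.3643]))] [[(array([0.6652, 0.0458]), 82, array([295.8537, 145.4756]))]]
```

View pics/b6.png

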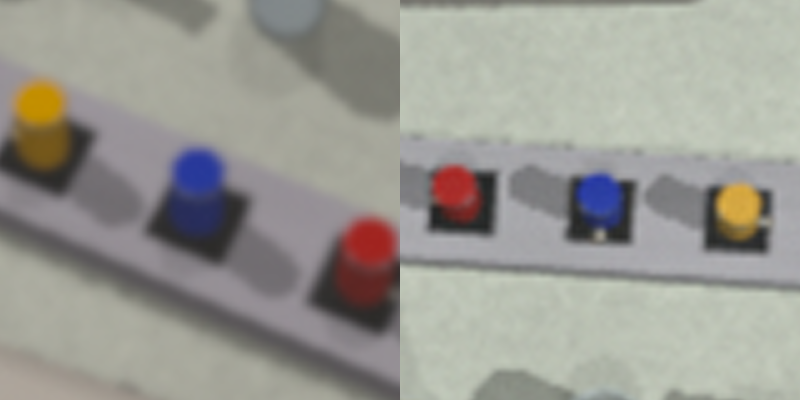

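View pics/top6.png

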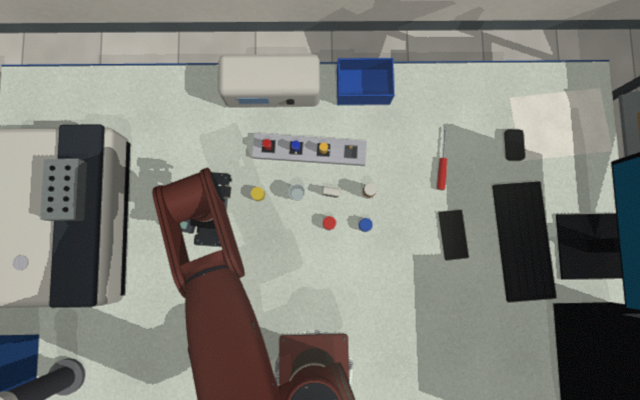

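Emit:
step_arm(
  series=[0.0224,-0.0304,0,0,0.0224,-0.0304,-0.02,0,0.0224,-0.0304,-0.03,0,0,0,-0.03,0,0,0,0,0,0,0,0,0,0,0,0,0],
  hand=0.2,
)

```text
clock: 38.1
tool_pos: [0.5255, 0.1658, 0.0655]
eef_rot: [0.999, -0.042, 0.001, -0.0]
wrist_force: [-0.8, -0.5, 0.2]
finger_gap: 0.8
```

Emit:
step_arm(
  series=[-0.0012,0.0002,-0.03,0,0,0,-0.02,0,0,0,-0.0045,0,0,0,0,0],
)

```text
clock: 38.5
tool_pos: [0.5235, 0.166, 0.0101]
eef_rot: [0.999, -0.042, 0.0, -0.0]
wrist_force: [0.1, 0.7, 0.1]
finger_gap: 0.802
```

Emit:
step_arm(
  series=[0,0,0,0,0,0,0,0,0,0,0,0,0,0,0,0,0,0,0,0,0,0,0,0,0,0,0,0],
  hand=1,
)

```text
clock: 39.2
tool_pos: [0.5237, 0.1654, 0.0098]
eef_rot: [0.999, -0.042, 0.0, -0.0]
wrist_force: [-0.2, -0.1, 4.8]
finger_gap: 0.454
```

Emit:
step_arm(
  series=[0,0,0.03,0,0,0,0.03,0,0,0,0.025,0,0.0227,-0.0339,0,0,0.0227,-0.0339,0,0,0.0227,-0.0339,0,0,0.0227,-0.0339,0,0,0.0227,-0.0339,0,0,0.0227,-0.0339,0,0,0,0,0,0,0,0,0,0],
)

```text
clock: 40.3
tool_pos: [0.659, -0.0388, 0.0934]
eef_rot: [0.999, -0.043, -0.001, -0.0]
wrist_force: [0.1, 0.5, -0.5]
finger_gap: 0.456
```

Emit:
step_arm(
  series=[0,0,0,0],
)

```text
clock: 40.4
tool_pos: [0.6584, -0.0371, 0.0935]
eef_rot: [0.999, -0.042, -0.001, -0.0]
wrist_force: [0.1, 1.1, -0.7]
finger_gap: 0.456
```

Emit:
step_arm(
  series=[0.001,-0.0009,-0.005,0,0,0,-0.005,0,0,0,-0.005,0,0,0,-0.004,0,0,0,0,0],
)

```text
clock: 40.9
tool_pos: [0.6597, -0.0385, 0.0742]
eef_rot: [0.999, -0.042, -0.001, -0.0]
wrist_force: [-0.2, 1.0, -0.9]
finger_gap: 0.455
```

Emit:
step_arm(
  series=[0,0,-0.006,0,0,0,-0.006,0,0,0,-0.005,0,0,0,-0.004,0,0,0,-0.003,0,0,0,0,0],
)

```text
clock: 41.5
tool_pos: [0.66, -0.0389, 0.0506]
eef_rot: [0.999, -0.042, -0.001, -0.0]
wrist_force: [-0.0, -0.8, -0.9]
finger_gap: 0.459
```

Emit:
step_arm(
  series=[0,0,-0.0015,0,0,0,0,0],
)

```text
clock: 41.7
tool_pos: [0.6605, -0.0389, 0.0499]
eef_rot: [0.999, -0.042, 0.0, 0.0]
wrist_force: [-0.3, -0.1, -0.1]
finger_gap: 0.457
```

Emit:
step_arm(
  series=[0,0,0,0,0,0,0,0,0,0,0,0,0,0,0,0],
  hand=0.2,
)

```text
clock: 42.1
tool_pos: [0.6605, -0.0389, 0.05]
eef_rot: [0.999, -0.042, 0.0, 0.0]
wrist_force: [-0.5, 0.4, 0.6]
finger_gap: 0.728
```

Emit:
step_arm(
  series=[0,0,0.03,0,0,0,0.04,0,0,0,0.04,0,-0.035,-0.018,0,0,-0.035,-0.018,0,0,-0.035,-0.018,0,0,-0.035,-0.018,0,0,-0.035,-0.018,0,0,-0.035,-0.018,0,0,-0.024,-0.016,0,0,0,0,0,0,0,0,0,0],
)

```text
clock: 43.3
tool_pos: [0.4267, -0.1633, 0.1603]
eef_rot: [0.999, -0.043, 0.001, 0.0]
wrist_force: [0.7, 0.5, 0.0]
finger_gap: 0.798
```

```bash
cat > look.py <<'E'
from h import *
import sys
tag=sys.argv[1]
s=bot.read_state();print(s["tool_pos"],s["finger_gap"])
caps=dict(red=(.4307,-.0515),yellow=(.5243,.1655),green=(.43,.2727),blue=(.424,-.1625))
seat=dict(red=(.6733,.132),blue=(.6668,.0465),yellow=(.6596,-.0382))
ims=[]
for n in("scene","top"):
    f=grab(n,3)
    for c in caps: print(n,c,"bench",[(p,a) for p,a,_ in near(f,c,caps[c],.018,.08)], "seat(z.057)",[(p,a) for p,a,_ in near(f,c,seat[c],.057,.03)] if c in seat else "")
    ims.append(zoom(f,(.667,.047,.04),"",half=40,out=400)); cv2.imwrite(f"pics/{n}{tag}.png",f["image"])
cv2.imwrite(f"pics/seats{tag}.png",np.hstack(ims))
E
python3 look.py 7
```

```text
[ 0.4267 -0.1633  0.1603] 0.7984395310755944
scene red bench [(array([ 0.4321, -0.0531]), 202)] seat(z.057) [(array([0.6778, 0.1329]), 164)]
scene yellow bench [] seat(z.057) [(array([ 0.6615, -0.0391]), 312)]
scene green bench [(array([0.4287, 0.2717]), 185)] seat(z.057) 
scene blue bench [(array([ 0.4245, -0.1638]), 174)] seat(z.057) [(array([0.6722, 0.0468]), 144)]
top red bench [(array([ 0.4006, -0.1214]), 142), (array([ 0.4309, -0.0514]), 133), (array([ 0.3778, -0.0896]), 91)] seat(z.057) [(array([0.6683, 0.133 ]), 86)]
top yellow bench [] seat(z.057) [(array([ 0.6571, -0.0384]), 162)]
top green bench [(array([0.4298, 0.2742]), 132)] seat(z.057) 
top blue bench [] seat(z.057) [(array([0.6631, 0.0455]), 82)]
```

View pics/seats7.png

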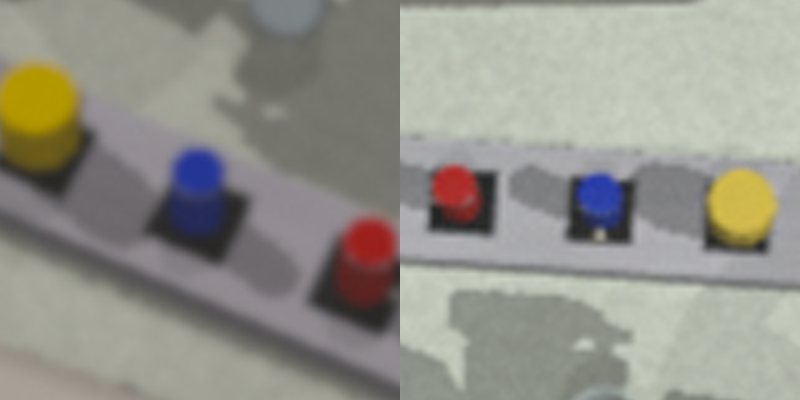

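Emit:
step_arm(
  series=[-0.0032,0.0013,-0.03,0,0,0,-0.04,0,0,0,-0.04,0,0,0,-0.025,0,0,0,-0.015,0,0,0,0,0,0,0,0,0],
)

```text
clock: 44.3
tool_pos: [0.4235, -0.1614, 0.0099]
eef_rot: [0.999, -0.042, -0.0, -0.0]
wrist_force: [-0.2, -0.3, -0.1]
finger_gap: 0.802
```

Emit:
step_arm(
  series=[0,0,0,0,0,0,0,0,0,0,0,0,0,0,0,0,0,0,0,0,0,0,0,0,0,0,0,0],
  hand=1,
)

```text
clock: 45.0
tool_pos: [0.4237, -0.1618, 0.0103]
eef_rot: [0.999, -0.042, 0.0, 0.0]
wrist_force: [0.1, -0.8, 5.4]
finger_gap: 0.458
```

Emit:
step_arm(
  series=[0,0,0.03,0,0,0,0.03,0,0,0,0.025,0,0.0304,0.026,0,0,0.0304,0.026,0,0,0.0304,0.026,0,0,0.0304,0.026,0,0,0.0304,0.026,0,0,0.0304,0.026,0,0,0.0304,0.026,0,0,0.0304,0.026,0,0,0,0,0,0],
)

```text
clock: 46.2
tool_pos: [0.6687, 0.0498, 0.0937]
eef_rot: [0.999, -0.04, 0.0, -0.001]
wrist_force: [-0.5, -0.5, 0.1]
finger_gap: 0.452
```

Emit:
step_arm(
  series=[0,0,0,0,0,0,0,0,0,0,0,0],
)

```text
clock: 46.5
tool_pos: [0.6656, 0.0454, 0.0947]
eef_rot: [0.999, -0.043, -0.0, 0.0]
wrist_force: [-0.4, 0.3, 0.3]
finger_gap: 0.459
```

Emit:
step_arm(
  series=[0.0015,0.001,-0.006,0,0,0,-0.005,0,0,0,-0.005,0,0,0,-0.004,0,0,0,0,0],
)

```text
clock: 47.0
tool_pos: [0.6671, 0.0473, 0.0736]
eef_rot: [0.999, -0.042, -0.001, -0.0]
wrist_force: [-0.3, -0.2, -0.2]
finger_gap: 0.46
```

Emit:
step_arm(
  series=[0,0,-0.006,0,0,0,-0.006,0,0,0,-0.005,0,0,0,-0.004,0,0,0,-0.003,0,0,0,0,0],
)

```text
clock: 47.6
tool_pos: [0.6675, 0.0474, 0.0501]
eef_rot: [0.999, -0.042, -0.001, -0.0]
wrist_force: [-0.3, -0.4, -0.5]
finger_gap: 0.458
```

Emit:
step_arm(
  series=[0,0,-0.001,0,0,0,0,0],
)

```text
clock: 47.8
tool_pos: [0.6681, 0.0474, 0.0499]
eef_rot: [0.999, -0.042, 0.0, -0.0]
wrist_force: [0.2, 0.6, -0.4]
finger_gap: 0.461
```

Emit:
step_arm(
  series=[0,0,0,0,0,0,0,0,0,0,0,0,0,0,0,0],
  hand=0.2,
)

```text
clock: 48.2
tool_pos: [0.668, 0.0474, 0.05]
eef_rot: [0.999, -0.042, 0.0, 0.0]
wrist_force: [-0.9, -0.6, 0.2]
finger_gap: 0.732
```

Emit:
step_arm(
  series=[0,0,0.03,0,0,0,0.04,0,0,0,0.04,0,-0.034,-0.0141,0,0,-0.034,-0.0141,0,0,-0.034,-0.0141,0,0,-0.034,-0.0141,0,0,-0.034,-0.0141,0,0,-0.034,-0.0141,0,0,-0.0325,-0.0143,0,0,0,0,0,0,0,0,0,0],
)

```text
clock: 49.4
tool_pos: [0.4317, -0.0518, 0.1604]
eef_rot: [0.999, -0.043, 0.001, 0.0]
wrist_force: [-0.6, 0.4, 0.3]
finger_gap: 0.804
```

```bash
python3 look.py 8
```

```text
[ 0.4317 -0.0518  0.1604] 0.8039628972175664
scene red bench [(array([ 0.4317, -0.0529]), 205)] seat(z.057) [(array([0.6778, 0.1328]), 163)]
scene yellow bench [] seat(z.057) [(array([ 0.6615, -0.0391]), 309)]
scene green bench [(array([0.429 , 0.2719]), 182)] seat(z.057) 
scene blue bench [] seat(z.057) [(array([0.6682, 0.0462]), 279)]
top red bench [(array([ 0.4825, -0.0682]), 540)] seat(z.057) [(array([0.668 , 0.1328]), 86)]
top yellow bench [] seat(z.057) [(array([ 0.6571, -0.0385]), 161)]
top green bench [(array([0.43 , 0.274]), 134)] seat(z.057) 
top blue bench [] seat(z.057) [(array([0.6649, 0.0472]), 160)]
```

View pics/seats8.png

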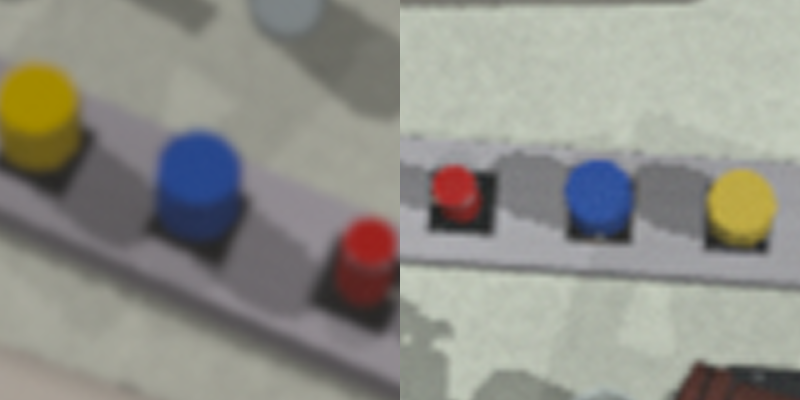

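Blue cap on. Red cap is still at its place; descend and grip.

Emit:
step_arm(
  series=[-0.0007,0.0003,-0.03,0,0,0,-0.04,0,0,0,-0.04,0,0,0,-0.025,0,0,0,-0.015,0,0,0,0,0,0,0,0,0],
)

```text
clock: 50.4
tool_pos: [0.431, -0.051, 0.0099]
eef_rot: [0.999, -0.042, -0.0, -0.0]
wrist_force: [-0.5, -0.8, 0.9]
finger_gap: 0.799
```

Emit:
step_arm(
  series=[0,0,0,0,0,0,0,0,0,0,0,0,0,0,0,0,0,0,0,0,0,0,0,0,0,0,0,0],
  hand=1,
)

```text
clock: 51.1
tool_pos: [0.4312, -0.0514, 0.0103]
eef_rot: [0.999, -0.042, 0.0, 0.0]
wrist_force: [-0.1, -0.2, 4.7]
finger_gap: 0.466
```

Emit:
step_arm(
  series=[0,0,0.03,0,0,0,0.03,0,0,0,0.025,0,0.0303,0.023,0,0,0.0303,0.023,0,0,0.0303,0.023,0,0,0.0303,0.023,0,0,0.0303,0.023,0,0,0.0303,0.023,0,0,0.0303,0.023,0,0,0.0303,0.023,0,0,0,0,0,0],
)

```text
clock: 52.3
tool_pos: [0.6752, 0.1355, 0.0933]
eef_rot: [0.999, -0.041, 0.0, -0.0]
wrist_force: [0.4, -0.3, -1.0]
finger_gap: 0.464
```

Emit:
step_arm(
  series=[0,0,0,0,0,0,0,0,0,0,0,0],
)

```text
clock: 52.6
tool_pos: [0.6723, 0.1319, 0.0948]
eef_rot: [0.999, -0.042, -0.0, 0.0]
wrist_force: [0.8, 0.2, 0.2]
finger_gap: 0.463
```

Emit:
step_arm(
  series=[0.0012,0.0001,-0.006,0,0,0,-0.005,0,0,0,-0.005,0,0,0,-0.004,0,0,0,0,0],
)

```text
clock: 53.1
tool_pos: [0.6736, 0.1328, 0.0736]
eef_rot: [0.999, -0.042, -0.001, 0.0]
wrist_force: [-0.1, -0.1, -1.0]
finger_gap: 0.464
```

Emit:
step_arm(
  series=[0,0,-0.006,0,0,0,-0.006,0,0,0,-0.005,0,0,0,-0.004,0,0,0,-0.003,0,0,0,0,0],
)

```text
clock: 53.7
tool_pos: [0.6739, 0.1328, 0.0501]
eef_rot: [0.999, -0.042, -0.001, 0.0]
wrist_force: [0.1, -0.2, -0.7]
finger_gap: 0.465
```

Emit:
step_arm(
  series=[0,0,-0.001,0,0,0,0,0],
)

```text
clock: 53.9
tool_pos: [0.6745, 0.1329, 0.05]
eef_rot: [0.999, -0.042, 0.0, -0.0]
wrist_force: [-0.6, 0.6, -0.2]
finger_gap: 0.465
```

Emit:
step_arm(
  series=[0,0,0,0,0,0,0,0,0,0,0,0,0,0,0,0],
  hand=0.2,
)

```text
clock: 54.3
tool_pos: [0.6744, 0.1329, 0.0499]
eef_rot: [0.999, -0.042, 0.0, -0.0]
wrist_force: [0.1, 0.8, 0.4]
finger_gap: 0.736
```

Emit:
step_arm(
  series=[0,0,0.03,0,0,0,0.04,0,0,0,0.04,0,-0.035,0,0.02,0,-0.035,0,0,0,-0.035,0,0,0,-0.035,0,0,0,-0.035,0,0,0,0,0,0,0,0,0,0,0],
)

```text
clock: 55.3
tool_pos: [0.4994, 0.133, 0.1804]
eef_rot: [0.999, -0.042, 0.001, -0.0]
wrist_force: [1.0, 0.3, -0.1]
finger_gap: 0.803
```

```bash
python3 look.py 9
python3 - <<'E'
from h import *
P={}
ims=[]
fs={n:pickle.load(open(f"f0.pkl","rb"))[n] for n in("scene","top")}
for n,u0,v0 in(("scene",493,242),("top",181,207)):
    f=fs[n]; S=8; r=14
    p=cv2.resize(f["image"][v0-r:v0+r,u0-r:u0+r],None,fx=S,fy=S,interpolation=cv2.INTER_CUBIC)
    ims.append(cv2.resize(p,(380,380)))
    h=cv2.cvtColor(p,cv2.COLOR_BGR2HSV); m=((h[...,2]>145)&(h[...,1]<60)).astype(np.uint8)
    k,l,s,ce=cv2.connectedComponentsWithStats(m); 
    for i in range(1,k):
        if s[i,4]>600: 
            q=((ce[i]+.5)/S-.5+[u0-r,v0-r]); print(n,s[i],q,[cast(f,q,z)[:2] for z in(.04,.05,.06)])
cv2.imwrite("pics/btn.png",np.hstack(ims))
E
```

```text
[0.4994 0.133  0.1804] 0.8027739109840096
scene red bench [] seat(z.057) [(array([0.6747, 0.1318]), 310)]
scene yellow bench [] seat(z.057) [(array([ 0.6612, -0.0391]), 307)]
scene green bench [(array([0.4281, 0.2723]), 174)] seat(z.057) 
scene blue bench [] seat(z.057) [(array([0.6682, 0.0462]), 277)]
top red bench [] seat(z.057) []
top yellow bench [] seat(z.057) [(array([ 0.657 , -0.0383]), 163)]
top green bench [] seat(z.057) 
top blue bench [] seat(z.057) [(array([0.6652, 0.0471]), 158)]
scene [  57   44  105   86 6941] [492.2444 238.3806] [array([0.4704, 0.3886]), array([0.4772, 0.3868]), array([0.4841, 0.385 ])]
top [ 118    0  106   28 1568] [189.7941 193.6686] [array([0.5232, 0.3662]), array([0.5219, 0.3637]), array([0.5206, 0.3612])]
top [  68   67   96   92 7154] [180.9652 206.651 ] [array([0.4844, 0.3918]), array([0.4833, 0.3891]), array([0.4823, 0.3864])]
```

View pics/seats9.png

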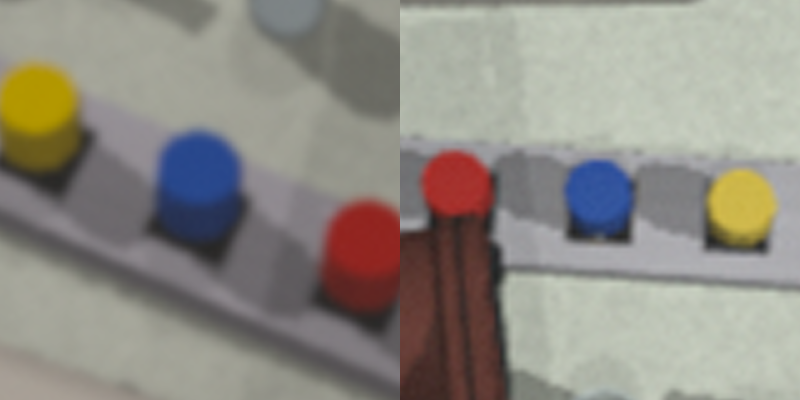

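View pics/btn.png

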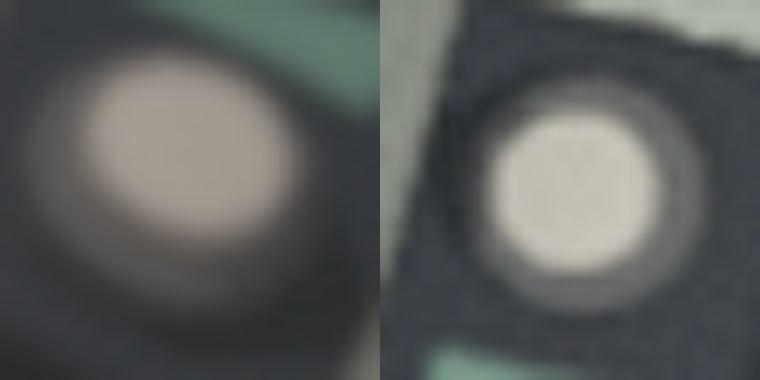

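Emit:
step_arm(
  series=[-0.0024,0.0362,0,0,-0.0024,0.0362,0,0,-0.0024,0.0362,0,0,-0.0024,0.0362,0,0,-0.0024,0.0362,0,0,-0.0024,0.0362,0,0,-0.0024,0.0358,0,0,0,0,-0.03,0,0,0,-0.03,0,0,0,-0.02,0,0,0,0,0,0,0,0,0],
  hand=1,
)

```text
clock: 56.8
tool_pos: [0.4828, 0.3859, 0.0996]
eef_rot: [0.999, -0.042, -0.0, 0.0]
wrist_force: [0.1, 0.3, 0.4]
finger_gap: -0.0
```

```bash
python3 look.py 10 | grep -v blue
```

```text
[0.4828 0.3859 0.0996] -9.743804255478148e-06
scene red bench [] seat(z.057) [(array([0.6748, 0.1319]), 308)]
scene yellow bench [] seat(z.057) [(array([ 0.6613, -0.0392]), 307)]
scene green bench [(array([0.4282, 0.2721]), 174)] seat(z.057) 
top red bench [] seat(z.057) [(array([0.6712, 0.1324]), 174)]
top yellow bench [] seat(z.057) [(array([ 0.6571, -0.0384]), 162)]
top green bench [(array([0.4296, 0.2738]), 131)] seat(z.057)
```

View pics/top10.png

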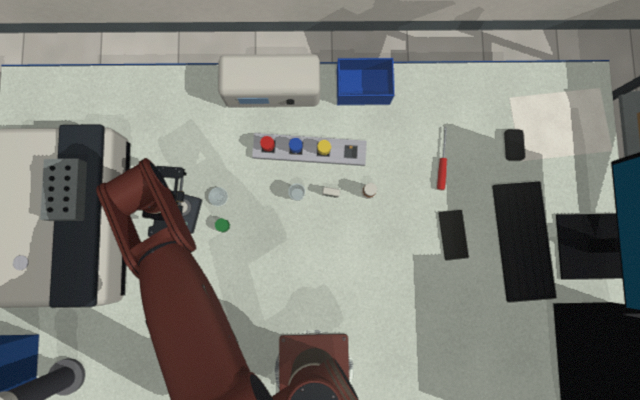

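Emit:
step_arm(
  series=[0,0,-0.015,0,0,0,-0.012,0,0,0,-0.006,0,0,0,-0.003,0,0,0,0,0],
)

```text
clock: 57.6
tool_pos: [0.482, 0.3855, 0.0629]
eef_rot: [0.999, -0.042, -0.001, 0.0]
wrist_force: [-0.2, 0.3, -1.0]
finger_gap: 0.005
```

Emit:
step_arm(
  series=[0,0,-0.003,0,0,0,0,0],
)

```text
clock: 57.8
tool_pos: [0.483, 0.3862, 0.0612]
eef_rot: [0.999, -0.042, 0.0, -0.0]
wrist_force: [0.2, -0.2, 2.1]
finger_gap: 0.004
```

Emit:
step_arm(
  series=[0,0,-0.003,0,0,0,0,0],
)

```text
clock: 58.0
tool_pos: [0.4831, 0.3863, 0.0583]
eef_rot: [0.999, -0.042, 0.001, -0.0]
wrist_force: [0.0, 0.1, 3.0]
finger_gap: 0.005
```

Emit:
step_arm(
  series=[0,0,-0.002,0,0,0,0,0],
)

```text
clock: 58.2
tool_pos: [0.4831, 0.3863, 0.0564]
eef_rot: [0.999, -0.042, 0.001, -0.0]
wrist_force: [-0.4, 0.6, 4.5]
finger_gap: 0.007
```

Emit:
step_arm(
  series=[0,0,-0.0015,0,0,0,0,0],
)

```text
clock: 58.4
tool_pos: [0.4832, 0.3863, 0.0563]
eef_rot: [0.999, -0.042, 0.001, -0.0]
wrist_force: [-3.5, -2.2, 13.8]
finger_gap: 0.01
```

Emit:
step_arm(
  series=[0,0,-0.001,0,0,0,0,0],
)

```text
clock: 58.6
tool_pos: [0.4832, 0.3863, 0.0562]
eef_rot: [0.999, -0.042, 0.001, -0.0]
wrist_force: [-6.5, -3.8, 19.8]
finger_gap: 0.004
```

Emit:
step_arm(
  series=[0,0,0.005,0,0,0,0.02,0,0,0,0.04,0,0,0,0.04,0,0,0,0.03,0,0,0,0,0,0,0,0,0],
)

```text
clock: 59.3
tool_pos: [0.4827, 0.3859, 0.1885]
eef_rot: [0.999, -0.042, 0.0, -0.0]
wrist_force: [-0.3, 0.4, -0.9]
finger_gap: 0.007
```

```bash
python3 look.py 11
```

```text
[0.4827 0.3859 0.1885] 0.0073764731200121605
scene red bench [] seat(z.057) [(array([0.6747, 0.1319]), 307)]
scene yellow bench [] seat(z.057) [(array([ 0.6614, -0.0391]), 307)]
scene green bench [(array([0.4282, 0.2722]), 176)] seat(z.057) 
scene blue bench [] seat(z.057) [(array([0.6681, 0.0461]), 276)]
top red bench [] seat(z.057) [(array([0.6713, 0.1323]), 173)]
top yellow bench [] seat(z.057) [(array([ 0.6571, -0.0384]), 162)]
top green bench [(array([0.4295, 0.2742]), 132)] seat(z.057) 
top blue bench [] seat(z.057) [(array([0.6649, 0.0472]), 158)]
```

View pics/seats11.png

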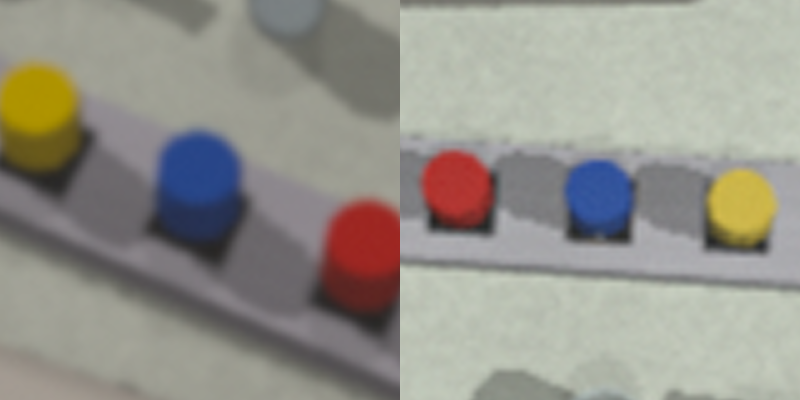

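View pics/scene11.png

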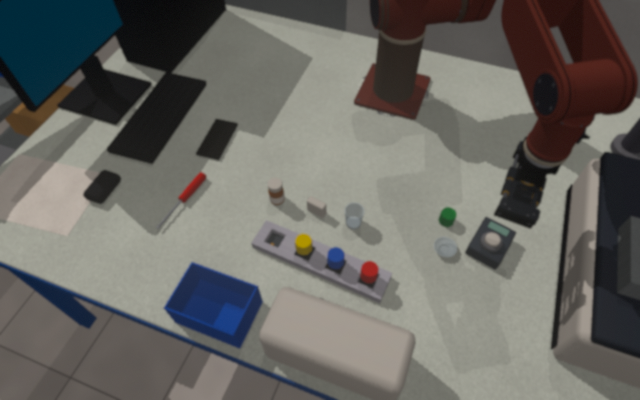

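```bash
python3 -c "
from rig import ticket; print(ticket.job_done())"
```

```text
the job is handed in; nothing more can be done
None
```

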